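# Clip the glaze test tiles to the viewing stand

## Task

Draw every glaze test tile up out of the slotted rack and stand each at its own upright of the viewing stand, glazed half up, sitting down on the ledge and flat against the upright, with a spring clip closed over the top edge so that it grips tile and upright together. Only when every tile is clipped, bring the viewing lamp up: slide the dimmer grip along its track until it is level with the brass pointer. Do not shift the bowl, the cup or the vase.

Things in the scene. Friction and masses are not known exactly. Their poses are not given: they have to be found in the camera images.
- tile1: Fired clay test tile, a flat plate 8 mm thick (its x), 60 mm wide (its y), 110 mm tall (its z); origin at the centre of its lower edge face, z up. Upper half white glaze with a band, lower half bare terracotta; 0.1 kg. Two or three tiles are present, identical, each upright in a rack slot.
- tile2: Fired clay test tile, a flat plate 8 mm thick (its x), 60 mm wide (its y), 110 mm tall (its z); origin at the centre of its lower edge face, z up. Upper half white glaze with a band, lower half bare terracotta; 0.1 kg. Two or three tiles are present, identical, each upright in a rack slot.
- tile3: Fired clay test tile, a flat plate 8 mm thick (its x), 60 mm wide (its y), 110 mm tall (its z); origin at the centre of its lower edge face, z up. Upper half white glaze with a band, lower half bare terracotta; 0.1 kg. Two or three tiles are present, identical, each upright in a rack slot.
- rack: Wooden rack 160 x 90 mm, 50 mm high, fixed; origin at the centre of its underside. Three slots side by side along its x, at x = -42, 0 and +42 mm; each is 11 mm wide (x) and 66 mm long (y), floor 10 mm above the table, mouth at 50 mm, so a tile stands in 40 mm deep with its top 120 mm above the table.
- face: Leaning metal face of the fixed viewing stand. Origin: middle of the ledge's length, where ledge floor meets the front plane of the uprights, 34 mm above the table. x points out of the face, away from the robot; y along the ledge; z up the face, which leans 12 degrees, top towards the robot. Ledge floor at z = 0, 310 mm long, from x = 0 to a lip at x = 16 to 20 mm, 12 mm high.
- upright1 (a point): Front centre of the top end of one of three uprights: flat strips 36 mm wide (y) and 6 mm thick (x -6 to 0 mm of the face), 105 mm tall above the ledge floor, 115 mm apart, free behind; below 45 mm a low panel joins them. One tile per upright, centred, any free one: it overtops the upright by 5 mm, stands out 12 mm on either side of it, and makes 14 mm with it.
- upright2 (a point): Front centre of the top end of one of three uprights: flat strips 36 mm wide (y) and 6 mm thick (x -6 to 0 mm of the face), 105 mm tall above the ledge floor, 115 mm apart, free behind; below 45 mm a low panel joins them. One tile per upright, centred, any free one: it overtops the upright by 5 mm, stands out 12 mm on either side of it, and makes 14 mm with it.
- upright3 (a point): Front centre of the top end of one of three uprights: flat strips 36 mm wide (y) and 6 mm thick (x -6 to 0 mm of the face), 105 mm tall above the ledge floor, 115 mm apart, free behind; below 45 mm a low panel joins them. One tile per upright, centred, any free one: it overtops the upright by 5 mm, stands out 12 mm on either side of it, and makes 14 mm with it.
- clip1: Steel spring clip with black tails, 102 mm tall, 44 mm wide (x), 0.17 kg, one of four alike (extras are spare), standing on its jaws. Origin: centre of the underside, between the jaws; z up to the tails. Fixed half on -y: flat jaw face at y = -3, jaw 14 thick and 42 tall, toe out to y = -26 at its foot, upright tail with outer face at y = -20, z 52 to 102 mm. Either half may go behind.
- clip2: Steel spring clip with black tails, 102 mm tall, 44 mm wide (x), 0.17 kg, one of four alike (extras are spare), standing on its jaws. Origin: centre of the underside, between the jaws; z up to the tails. Fixed half on -y: flat jaw face at y = -3, jaw 14 thick and 42 tall, toe out to y = -26 at its foot, upright tail with outer face at y = -20, z 52 to 102 mm. Either half may go behind.
- clip3: Steel spring clip with black tails, 102 mm tall, 44 mm wide (x), 0.17 kg, one of four alike (extras are spare), standing on its jaws. Origin: centre of the underside, between the jaws; z up to the tails. Fixed half on -y: flat jaw face at y = -3, jaw 14 thick and 42 tall, toe out to y = -26 at its foot, upright tail with outer face at y = -20, z 52 to 102 mm. Either half may go behind.
- clip4: Steel spring clip with black tails, 102 mm tall, 44 mm wide (x), 0.17 kg, one of four alike (extras are spare), standing on its jaws. Origin: centre of the underside, between the jaws; z up to the tails. Fixed half on -y: flat jaw face at y = -3, jaw 14 thick and 42 tall, toe out to y = -26 at its foot, upright tail with outer face at y = -20, z 52 to 102 mm. Either half may go behind.
- clip1_jaw (a joint): Moving half of clip1, hinged about x at y = 0, z = 50 mm: jaw lip at y = +3 to 20, tail bead out to y = +26, z = 90 mm. Pinching the tails along y at z about 85 mm from 46 to 22 mm (10 N) opens the jaws from 6 to 29 mm, throat 42 mm deep; letting go shuts them. 0 rad shut, about 0.18 gripping tile and upright, 0.58 fully open.
- clip2_jaw (a joint): Moving half of clip2, hinged about x at y = 0, z = 50 mm: jaw lip at y = +3 to 20, tail bead out to y = +26, z = 90 mm. Pinching the tails along y at z about 85 mm from 46 to 22 mm (10 N) opens the jaws from 6 to 29 mm, throat 42 mm deep; letting go shuts them. 0 rad shut, about 0.18 gripping tile and upright, 0.58 fully open.
- clip3_jaw (a joint): Moving half of clip3, hinged about x at y = 0, z = 50 mm: jaw lip at y = +3 to 20, tail bead out to y = +26, z = 90 mm. Pinching the tails along y at z about 85 mm from 46 to 22 mm (10 N) opens the jaws from 6 to 29 mm, throat 42 mm deep; letting go shuts them. 0 rad shut, about 0.18 gripping tile and upright, 0.58 fully open.
- clip4_jaw (a joint): Moving half of clip4, hinged about x at y = 0, z = 50 mm: jaw lip at y = +3 to 20, tail bead out to y = +26, z = 90 mm. Pinching the tails along y at z about 85 mm from 46 to 22 mm (10 N) opens the jaws from 6 to 29 mm, throat 42 mm deep; letting go shuts them. 0 rad shut, about 0.18 gripping tile and upright, 0.58 fully open.
- dimmer_top (a point): Centre of the top of the dimmer grip, a black block 28 x 20 x 40 mm (20 mm along the track), its top 54 mm above the table; it slides along the track, a grey bar 14 mm high, 40 mm wide and 170 mm long, with about 2 N.
- dimmer (a joint): Dimmer position in m, 0 to 0.12, growing along the track's +y.
- pointer: Brass pointer tab 16 x 5 x 16 mm standing beside the dimmer track on its far side; its y is parallel to the track. The grip is set when its middle is level with the pointer's middle, that is at y = 0 in this frame.
- bowl: Terracotta bowl, rim radius 50 mm, 55 mm tall, not to be shifted; origin at the centre of its underside.
- cup: White cup, radius 34 mm, 75 mm tall, not to be shifted; origin at the centre of its underside.
- vase: Terracotta vase, radius 45 mm, 115 mm tall, not to be shifted; origin at the centre of its underside.
Not all that is in view belongs to the job. What is shaped like the tile2 but turquoise is not meant.

How it is judged:
On the way:
1. every tile stands at an upright of the stand, clipped to it (angle between each of tile1, tile2, tile3's own z axis and vertical below 0.32 rad and angle between the z axis of each of tile1, tile2, tile3 and the z axis of face, either way round below 0.12 rad and angle between the x axis of each of tile1, tile2, tile3 and the x axis of face, either way round below 0.15 rad and z of tile1 in the frame of face between -0.004 and 0.008 m and x of tile1 in the frame of face between 0 and 0.01 m and ((contact force between clip1 and tile1 above 1.5 N and contact force between clip1 and face above 1.5 N and z of clip1 in the frame of face above 0.05 m and angle between the z axis of clip1 and the z axis of face, either way round below 0.45 rad and linear speed of clip1 below 0.03 m/s) or (contact force between clip2 and tile1 above 1.5 N and contact force between clip2 and face above 1.5 N and z of clip2 in the frame of face above 0.05 m and angle between the z axis of clip2 and the z axis of face, either way round below 0.45 rad and linear speed of clip2 below 0.03 m/s) or (contact force between clip3 and tile1 above 1.5 N and contact force between clip3 and face above 1.5 N and z of clip3 in the frame of face above 0.05 m and angle between the z axis of clip3 and the z axis of face, either way round below 0.45 rad and linear speed of clip3 below 0.03 m/s) or (contact force between clip4 and tile1 above 1.5 N and contact force between clip4 and face above 1.5 N and z of clip4 in the frame of face above 0.05 m and angle between the z axis of clip4 and the z axis of face, either way round below 0.45 rad and linear speed of clip4 below 0.03 m/s)) and linear speed of each of tile1, tile2, tile3 below 0.03 m/s and z of tile2 in the frame of face between -0.004 and 0.008 m and x of tile2 in the frame of face between 0 and 0.01 m and ((contact force between clip1 and tile2 above 1.5 N and contact force between clip1 and face above 1.5 N and z of clip1 in the frame of face above 0.05 m and angle between the z axis of clip1 and the z axis of face, either way round below 0.45 rad and linear speed of clip1 below 0.03 m/s) or (contact force between clip2 and tile2 above 1.5 N and contact force between clip2 and face above 1.5 N and z of clip2 in the frame of face above 0.05 m and angle between the z axis of clip2 and the z axis of face, either way round below 0.45 rad and linear speed of clip2 below 0.03 m/s) or (contact force between clip3 and tile2 above 1.5 N and contact force between clip3 and face above 1.5 N and z of clip3 in the frame of face above 0.05 m and angle between the z axis of clip3 and the z axis of face, either way round below 0.45 rad and linear speed of clip3 below 0.03 m/s) or (contact force between clip4 and tile2 above 1.5 N and contact force between clip4 and face above 1.5 N and z of clip4 in the frame of face above 0.05 m and angle between the z axis of clip4 and the z axis of face, either way round below 0.45 rad and linear speed of clip4 below 0.03 m/s)) and z of tile3 in the frame of face between -0.004 and 0.008 m and x of tile3 in the frame of face between 0 and 0.01 m and ((contact force between clip1 and tile3 above 1.5 N and contact force between clip1 and face above 1.5 N and z of clip1 in the frame of face above 0.05 m and angle between the z axis of clip1 and the z axis of face, either way round below 0.45 rad and linear speed of clip1 below 0.03 m/s) or (contact force between clip2 and tile3 above 1.5 N and contact force between clip2 and face above 1.5 N and z of clip2 in the frame of face above 0.05 m and angle between the z axis of clip2 and the z axis of face, either way round below 0.45 rad and linear speed of clip2 below 0.03 m/s) or (contact force between clip3 and tile3 above 1.5 N and contact force between clip3 and face above 1.5 N and z of clip3 in the frame of face above 0.05 m and angle between the z axis of clip3 and the z axis of face, either way round below 0.45 rad and linear speed of clip3 below 0.03 m/s) or (contact force between clip4 and tile3 above 1.5 N and contact force between clip4 and face above 1.5 N and z of clip4 in the frame of face above 0.05 m and angle between the z axis of clip4 and the z axis of face, either way round below 0.45 rad and linear speed of clip4 below 0.03 m/s))), for 0.3 s.
At the end, for the whole second after the job is handed in: Every tile present stands at rest on the ledge (within 8 mm of its floor, 10 mm of the face, about 7 degrees of upright and flat to it), with a clip over the top pressing tile and stand with over 1.5 N each; the dimmer grip is within 6 mm of the pointer along the track (all of step 1 and y of dimmer_top in the frame of pointer between -0.006 and 0.006 m); the robot touches nothing.
It fails at once if the bowl is shifted by more than 30 mm or tipped (distance of bowl from where it was at the start of the episode above 0.03 m or angle between bowl's own z axis and vertical above 0.5 rad).
It fails at once if the cup is shifted by more than 30 mm or tipped (distance of cup from where it was at the start of the episode above 0.03 m or angle between cup's own z axis and vertical above 0.5 rad).
It fails at once if the vase is shifted by more than 30 mm or tipped (distance of vase from where it was at the start of the episode above 0.03 m or angle between vase's own z axis and vertical above 0.5 rad).
Of tile1, tile2, tile3 only 2 to 3 are there at a start; the rules pass over those that are not, and their reading is None.
At some moment in a run one of clip1, clip2, clip3, clip4 may be knocked a few centimetres aside while the robot is not near it.
It also fails if it takes over 210 s, if anything falls off the work surface, if the arm or the gripper's body presses on something with over 40 N, if the wrist force passes 120 N, or if a joint passes its speed limit or range.

## Robot

A 6-joint arm with a two-finger parallel gripper is mounted at the origin on the work surface. World frame = base frame: x ahead of the robot, y to its left, z up, the work surface at z = 0. Lengths are in m, angles in rad, forces in N, time in s.
With the tool pointing down it reaches from about 0.3 to 0.775 m from the base axis. Payload 14.6 kg.
Tool frame: the origin (TCP) lies on the centre line of the jaws, within the pads' length; the fingertips stand 19 mm ahead of it and the grasp point (between the pads) is the TCP; z points along the fingers, y is the line along which they close (so a half turn about z gives the same grasp; the last joint's range is limited). The gripper opens to 94 mm and grips with 3 to 60 N. Pads are 16 mm wide; open, the fingers measure 119 mm over their backs; the gripper's body (75 mm by 177 mm) begins 78 mm behind the grasp point.
Start: joints at [1.151, 0.3, 1.521, -0, 1.321, -0.067], TCP at [0.19, 0.516, 0.224] pointing down, gripper open.
Joint ranges: [-3.03, 3.03], [-0.79, 2.21], [0.23, 2.52], [-1.04, 4.18], [0, 3.07], [-2.55, 2.55]. Speed limits (rad/s): [2.22, 2.22, 2.57, 3.14, 3.14, 3.14].

## Interface

Orientations are given as [roll, pitch, yaw] about the fixed x, y, z axes, in that order (R = Rz(yaw) Ry(pitch) Rx(roll)).
In Python, from station import get_obs, camera, workorder gives the robot as it stands.
- The arm moves only by the tool play_rows, never from a script. Its argument "motion" is a list that holds one entry, the list of rows, each a list of 7 numbers: the shift along the tool's x, y, z as a fraction of full scale, then the turn, a rotation vector about the tool's x, y, z as a fraction of full scale, then the opening, from -1 (shut) to 1 (fully open). In form: [[[x, y, z, ax, ay, az, grip], ...]]. A call has 1 to 10 rows; each row is the pose to reach, as a shift and turn from the pose commanded when the call began, along the tool's axes at that moment, turning the shorter way round; what a row does not reach only later rows make up. Full scale, the value 1, is 0.25 m for a shift and 2 pi rad for a turn. A row lasts 1/10 s, in which the tool goes at most 50 mm and 8.59 degrees, less where a joint would pass 70% of its speed; a pose out of reach is approached as far as the arm can. A call with a number of a shift or a turn outside -1 to 1 is refused whole. A call with a gripper value outside its range is refused whole. The fingers move at their own pace and stop on an object; "grip_force" is the grip in N (left out, the last holds). Time passes only in rows, so rows that repeat a pose let the fingers close. It gives the time, the measured TCP pose, the force, the opening and the grip force at its end, in the units of the state.
- get_obs(): the state, without advancing time (a new reading comes with each control period).
- camera(name): name is "side" or "top"; returns a dict with "frame" (420x560x3 uint8, red, green, blue), "z_map" (420x560 float32, m along the optical axis (not along the pixel's ray), 0 where there is no reading), "camera_matrix" (3x3 intrinsics, pixels), "T" (4x4, takes a point from camera to world coordinates). Camera axes: x right, y up, looking along -z (the intrinsics and any distortion apply to the point x, -y, -z); pixel columns grow to the right and rows downward; lengths in m; the calibration is good to about 2 mm. A picture is of the moment at which its call begins.
- workorder.hand_in(): hands the job in; it is judged then, once.
The state is a dict: "time_s": time; "qpos": joint angles; "joint_vel": joint speeds; "tau": joint torques, N m; "ee_pos": TCP position; "eef_rot": TCP orientation; "force": force on the tool from outside, world axes, zero at the start; "moment": the same for the moment, N m; "grip_width": finger opening in m; "grip_force": force on a finger pad.
Only numpy, scipy, OpenCV 4.12 (cv2) and the standard library are available. Lean on these libraries where they do the work, as an engineer would, in place of code of your own. Each camera call takes 0.05 s, during which the arm holds its last target. There are 200 camera calls.

## Working session

There is one attempt and no reset: what is moved stays moved. The work goes in short steps, Python scripts to look and compute and a tool call to move; the robot and the scene stay as the last step left them, time stands still between calls to the robot, and variables do not carry over. Pictures are saved under pics/ and viewed, at most 14 in all, crops included, and the job is handed in when it is done.

Besides the shell and the picture viewer there is one more tool, called after ">>>" as name([rows], argument=value, ...), one row to a line, values as JSON. play_rows: Moves the arm, as the interface text tells. Its arguments: {"type":"object","properties":{"motion":{"type":"array"},"grip_force":{"type":"number"}},"required":["motion"]}

```bash
ls; mkdir -p pics; python3 - <<'E'
from station import get_obs, camera
import cv2,numpy as np
o=get_obs(); print(o)
for n in("side","top"):
    c=camera(n); np.savez("pics/%s0.npz"%n,**c); cv2.imwrite("pics/%s0.png"%n,c["frame"][:,:,::-1]); print(n,c["camera_matrix"],c["T"],(c["z_map"]>0).mean())
E
```

```text
pics
{'time_s': 0.0, 'qpos': array([ 1.15142787e+00,  3.00461856e-01,  1.52159681e+00, -1.15778907e-05,
        1.32068458e+00, -6.65924579e-02]), 'joint_vel': array([-0.0012987 ,  0.00010898,  0.00019401, -0.002379  , -0.00088917,
       -0.00124436]), 'tau': array([-1.22821719e-03, -5.31813240e+01, -3.52726400e+01,  7.07238447e-02,
        2.45099002e-02, -9.60528519e-05]), 'ee_pos': array([0.1899293 , 0.51590569, 0.22388473]), 'eef_rot': array([-3.14044386e+00, -6.53750308e-05,  2.78881949e+00]), 'force': array([-0.47607178, -0.10269294,  0.21556552]), 'moment': array([0.04578358, 0.04483512, 0.0087489 ]), 'grip_force': 0.0, 'grip_width': 0.09359575928333788}
side [[399.9908552    0.         272.85197408]
 [  0.         399.9908552  213.79601292]
 [  0.           0.           1.        ]] [[-0.96774628  0.18147352 -0.17474122  0.39658074]
 [-0.25192395 -0.70042314  0.6677887   0.68004357]
 [-0.00120683  0.69027153  0.72354942  0.80339899]
 [ 0.          0.          0.          1.        ]] 0.9959948979591837
top [[446.22729937   0.         284.51384977]
 [  0.         446.22729937 205.69059162]
 [  0.           0.           1.        ]] [[-0.01818794  0.9967154  -0.07891526  0.49859244]
 [-0.99981275 -0.0176092   0.00802348  0.01028278]
 [ 0.00660749  0.07904642  0.99684904  1.25910303]
 [ 0.          0.          0.          1.        ]] 0.9958375850340137
```

View pics/top0.png

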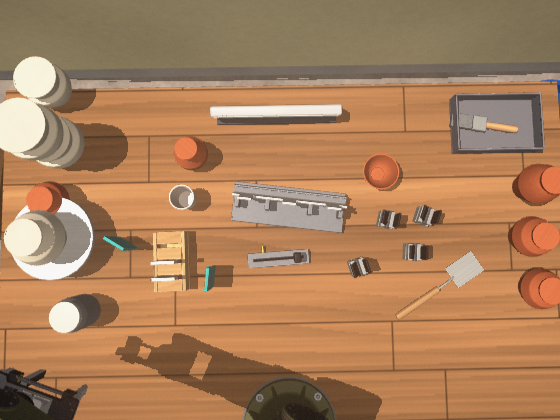

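View pics/side0.png

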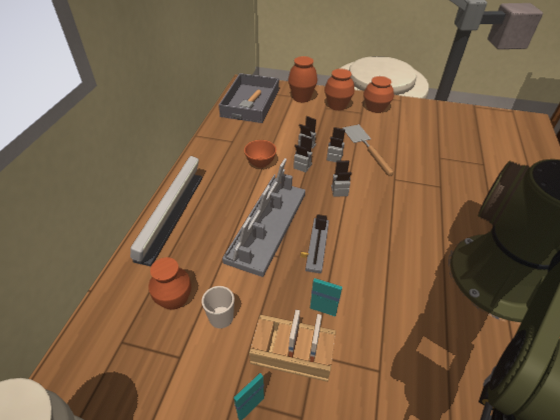

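Top view: the rack is at (170,262) with two white tiles, and turquoise look-alikes stand at (117,243) and (209,278), outside the rack. The stand is at (290,207). The clips are at (389,218), (428,214), (416,252) and (359,267), the track at (280,258) and the pointer at (263,248). The side view agrees: two white tiles at (294,332) and (316,336), and a third slot that is empty.

```bash
cat > h.py <<'E'
import numpy as np,cv2
from station import get_obs,camera
def load(f): return dict(np.load(f))
def cloud(c):
    K,T,z=c["camera_matrix"],c["T"],c["z_map"]
    v,u=np.mgrid[:z.shape[0],:z.shape[1]]
    p=np.stack([(u-K[0,2])/K[0,0]*z,-(v-K[1,2])/K[1,1]*z,-z],-1)
    return p@T[:3,:3].T+T[:3,3]
def snap(n,tag):
    c=camera(n); np.savez(f"pics/{n}{tag}.npz",**c); return c
E
python3 - <<'E'
from h import *
for n in("side","top"):
    c=load(f"pics/{n}0.npz"); P=cloud(c); f=c["frame"]
    hsv=cv2.cvtColor(f,cv2.COLOR_RGB2HSV)
    tab=(abs(P[...,2])<.01)&(P[...,0]>.2)&(P[...,0]<.7)&(abs(P[...,1])<.4)
    print(n,"table z med",np.median(P[tab][:,2]),P[tab][:,2].std())
    m=(P[...,2]>.02)&(P[...,0]>.2)&(P[...,0]<.7)&(abs(P[...,1])<.5)
    k,l,s,ce=cv2.connectedComponentsWithStats(m.astype(np.uint8))
    for i in range(1,k):
        if s[i,4]>25:
            q=P[l==i]; r=cv2.minAreaRect(q[:,:2].astype(np.float32)*1000)
            print(s[i],"zmax %.3f"%q[:,2].max(),"xy",np.median(q[:,:2],0).round(3),"rect",np.round(r[0]),np.round(r[1]),round(r[2],1),"rgb",np.median(f[l==i],0))
c=load("pics/top0.npz");cv2.imwrite("pics/t1.png",cv2.resize(c["frame"][160:300,140:460,::-1],None,fx=2.5,fy=2.5,interpolation=cv2.INTER_CUBIC))
c=load("pics/side0.npz");cv2.imwrite("pics/s1.png",cv2.resize(c["frame"][110:385,200:400,::-1],None,fx=2.18,fy=2.18,interpolation=cv2.INTER_CUBIC))
E
```

```text
side table z med 0.0018703798052794318 0.0015771173093260002
[293 116  23  52 747] zmax 0.107 xy [ 0.555 -0.293] rect [ 559. -328.] [ 54. 156.] 3.7 rgb [52. 40. 35.]
[327 127  18  32 411] zmax 0.105 xy [ 0.463 -0.334] rect [ 464. -345.] [47. 47.] 85.8 rgb [67. 56. 45.]
[251 140  25  26 363] zmax 0.061 xy [ 0.67  -0.288] rect [ 668. -262.] [102.  63.] 90.0 rgb [137.  72.  46.]
[373 150  19  22  67] zmax 0.025 xy [ 0.316 -0.346] rect [ 316. -349.] [ 15. 107.] 32.0 rgb [182. 132.  87.]
[ 222  158   83  115 3937] zmax 0.141 xy [0.59  0.016] rect [595. -10.] [313. 111.] 82.4 rgb [126. 121. 119.]
[332 160  19  33 489] zmax 0.107 xy [ 0.427 -0.184] rect [ 426. -192.] [46. 52.] 19.4 rgb [65. 52. 45.]
[315 214  12  16 156] zmax 0.059 xy [ 0.455 -0.023] rect [456. -37.] [27. 37.] 2.3 rgb [45.  35.5 31.5]
[549 250  11  15  63] zmax 0.516 xy [0.201 0.395] rect [201. 394.] [9. 3.] 89.3 rgb [17. 16. 16.]
[ 491  262   69  115 2828] zmax 0.530 xy [0.227 0.475] rect [215. 455.] [110.  26.] 65.1 rgb [30. 29. 20.]
[310 278  32  35 772] zmax 0.115 xy [0.407 0.208] rect [407. 205.] [11. 61.] 83.7 rgb [44
[... 1173 characters left out ...]
[0.501 0.437] rect [502. 442.] [62. 11.] 58.5 rgb [67. 76. 67.]
[404 243  24  18 374] zmax 1.259 xy [ 0.464 -0.348] rect [ 470. -179.] [380.  46.] 88.1 rgb [109.   97.5  86. ]
[293 252   9  11  79] zmax 0.060 xy [ 0.455 -0.03 ] rect [455. -31.] [28. 19.] 5.3 rgb [87. 71. 65.]
[348 257  23  21 330] zmax 1.259 xy [ 0.428 -0.196] rect [ 446. -101.] [240.  56.] 77.8 rgb [98.5 82.  71.5]
[204 266  11  25 198] zmax 1.259 xy [0.407 0.201] rect [458. 122.] [ 52. 233.] 32.3 rgb [79.  83.  72.5]
[ 44 385  30   9 102] zmax 0.329 xy [0.204 0.477] rect [203. 473.] [57.  9.] 76.1 rgb [66.  56.5 46. ]
[   0  390   55   30 1224] zmax 1.259 xy [0.222 0.465] rect [332. 244.] [ 85. 568.] 27.0 rgb [40. 36. 24.]
```

View pics/t1.png

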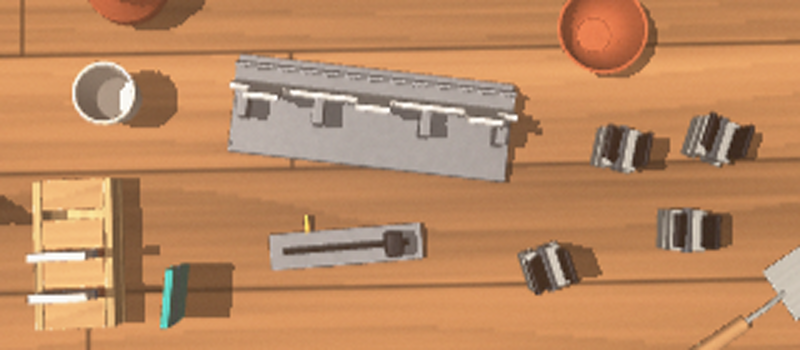

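View pics/s1.png

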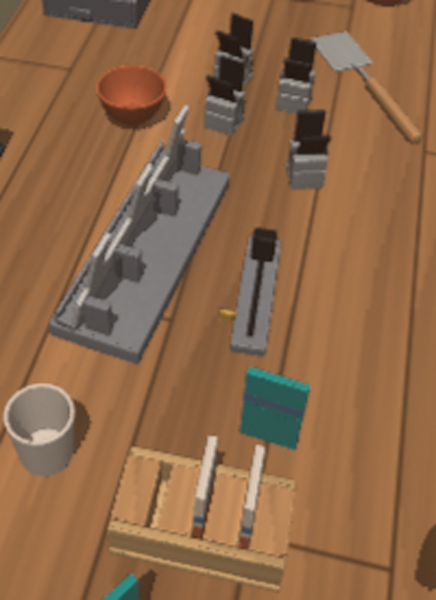

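Both enlarged crops confirm it. The two white-and-terracotta tiles in the rack are at crop (57,257) and (57,298). The turquoise plates outside the rack do not fit the description. Next I measure the details.

```bash
cat > m.py <<'E'
from h import *
import sys
tag=sys.argv[1]
for n,dz in(("side",-.0019),("top",.0007)):
    c=load(f"pics/{n}{tag}.npz"); P=cloud(c); f=c["frame"].astype(int); ok=c["z_map"]>0
    P[...,2]+=dz
    x,y,z=P[...,0],P[...,1],P[...,2]
    def box(m): 
        q=P[m]; r=cv2.minAreaRect(q[:,:2].astype(np.float32)*1000); return len(q),q.mean(0).round(4),np.round(r[0],1),np.round(r[1],1),round(r[2],1)
    print(n)
    w=ok&(f.min(-1)>110)
    for a,b in((.39,.43),(.43,.475),(.475,.52)):
        m=ok&(z>.112)&(z<.13)&(x>a)&(x<b)&(y>.26)&(y<.37)
        if m.sum()>4: print(" tiletop",box(m), "pca",np.degrees(np.arctan2(*np.linalg.svd(P[m][:,:2]-P[m][:,:2].mean(0))[2][0])))
    m=ok&(z>.042)&(z<.056)&(x>.36)&(x<.55)&(y>.24)&(y<.38)
    print(" rack",box(m))
    st=ok&(x>.54)&(x<.66)&(abs(y)<.18)
    for a,b in((.06,.17),(-.05,.06),(-.17,-.05)):
        m=st&(z>.128)&(z<.15)&(y>a)&(y<b)
        if m.sum()>4: print(" upr",box(m))
    m=st&(z>.12)&(z<.15); A=np.c_[P[m][:,1],np.ones(m.sum())]; print(" line x=ay+b",np.linalg.lstsq(A,P[m][:,0],rcond=None)[0])
    m=st&(z>.02); print(" standall",box(m)); m=st&(z>.01)&(z<.05)&(x>.6);print(" ledge",box(m))
    m=ok&(z>.01)&(z<.02)&(x>.41)&(x<.48)&(abs(y)<.12); print(" track",box(m))
    m=ok&(z>.045)&(z<.065)&(x>.41)&(x<.48)&(abs(y)<.12); print(" grip",box(m))
    m=ok&(z>.006)&(x>.4)&(x<.52)&(abs(y)<.14)&(f[...,0]-f[...,2]>70)&(f[...,0]>120); print(" brass",box(m),np.argwhere(m).mean(0))
E
python3 m.py 0
```

```text
side
 tiletop (147, array([0.4098, 0.3158, 0.1198]), array([410. , 313.8]), array([ 8.4, 61.7]), 1.5) pca -1.6963822952984775
 tiletop (146, array([0.4516, 0.3172, 0.1196]), array([451.8, 314.9]), array([ 8.6, 60.5]), 1.3) pca -1.2239456538013243
 rack (2815, array([0.4506, 0.3191, 0.0496]), array([452., 315.]), array([160.3,  88.6]), 1.8)
 upr (44, array([0.6102, 0.1064, 0.1347]), array([610.8, 105. ]), array([36.1,  6.4]), 83.6)
 upr (36, array([ 0.5954, -0.0076,  0.1348]), array([595.2, -10. ]), array([36.7,  5.2]), 81.2)
 upr (30, array([ 0.5805, -0.1208,  0.1348]), array([ 580.4, -122.6]), array([33.9,  6.2]), 81.6)
 line x=ay+b [0.13241521 0.59658263]
 standall (3728, array([0.5924, 0.0145, 0.0426]), array([594.7,  -9.6]), array([312.6, 111.1]), 82.4)
 ledge (926, array([0.624 , 0.0531, 0.0318]), array([629.9, -10.8]), array([314.5,  59.9]), 90.0)
 track (727, array([0.4517, 0.0395, 0.014 ]), array([457.3,  23.3]), array([ 49.9, 169.5]), 3.3)
 grip (80, array([ 0.455 , -0.0277,  0.0524]), array([455.4, -30.2]), array([20.6, 26.9]), 89.9)
 brass (29, array([0.4793, 0.0655, 0.012
[... 570 characters left out ...]
5.6,  -9. ]), array([33.6,  7.1]), 81.8)
 upr (39, array([ 0.5803, -0.1231,  0.1357]), array([ 580.8, -124.1]), array([35.9,  7.3]), 80.7)
 line x=ay+b [0.12998743 0.59691323]
 standall (4002, array([ 0.5957, -0.006 ,  0.0385]), array([594.3,  -9.6]), array([309.8, 110.1]), 82.5)
 ledge (1384, array([ 0.6267, -0.0022,  0.0323]), array([627.9, -12.4]), array([312.3,  59.4]), 89.1)
 track (765, array([0.4518, 0.0277, 0.0143]), array([455.8,  21.5]), array([ 48.4, 169.7]), 3.2)
 grip (76, array([ 0.4552, -0.0309,  0.0535]), array([455. , -31.9]), array([19. , 26.9]), 88.7)
 brass (35, array([0.4749, 0.0228, 0.0097]), array([463.4,  -8.8]), array([112.6, 261.5]), 0.6) [249.71428571 277.14285714]
```

```bash
cat > g.py <<'E'
from h import *
from scipy.spatial.transform import Rotation as Ro
ps=np.radians(-7.53);c12,s12=np.cos(np.radians(12)),np.sin(np.radians(12))
X=np.array([c12*np.cos(ps),c12*np.sin(ps),s12]);Y=np.array([-np.sin(ps),np.cos(ps),0]);Z=np.cross(X,Y)
TOP={'L':np.array([.6107,.1043,.136]),'M':np.array([.5955,-.0095,.136]),'R':np.array([.5806,-.1234,.136])}
FOOT={k:v+.003*X-.105*Z for k,v in TOP.items()}
def fp(k,x,y,z): return FOOT[k]+x*X+y*Y+z*Z
def down(yaw): return Ro.from_euler('xyz',[np.pi,0,yaw]).as_matrix()
RT=np.c_[-X,Y,-Z]
def plan(*tg):
    o=get_obs();p=o["ee_pos"];R=Ro.from_euler('xyz',o["eef_rot"]).as_matrix()
    print("t",o["time_s"],"p",p.round(4),"F",o["force"].round(1),"w",round(o["grip_width"],4))
    for q,Rq in tg:
        d=R.T@(np.array(q)-p); rv=Ro.from_matrix(R.T@(R if Rq is None else Rq)).as_rotvec()
        print((d/.25).round(4).tolist(),(rv/2/np.pi).round(4).tolist(),"mm%.0f deg%.0f"%(1e3*np.linalg.norm(d),np.degrees(np.linalg.norm(rv))))
E
python3 - <<'E'
from g import *
print(FOOT, Z)
r=down(np.pi+.026)
plan(([.35,.42,.23],r),([.4096,.313,.2],r),([.4096,.313,.095],r))
E
```

```text
{'L': array([0.6352516 , 0.10105464, 0.03391824]), 'M': array([ 0.6200516 , -0.01274536,  0.03391824]), 'R': array([ 0.6051516 , -0.12664536,  0.03391824])} [-0.20611874  0.02724585  0.9781476 ]
t 0.1 p [0.19   0.5159 0.2239] F [-0.8  0.5 -0.1] w 0.0941
[-0.7332, -0.1388, -0.0242] [-0.0002, -0.0, -0.0603] mm187 deg22
[-1.1049, -0.4579, 0.0961] [-0.0002, -0.0, -0.0603] mm300 deg22
[-1.1049, -0.4575, 0.5161] [-0.0002, -0.0, -0.0603] mm326 deg22
```

>>> play_rows([
  [[-0.733,-0.139,-0.024,0,0,-0.06,1],[-0.733,-0.139,-0.024,0,0,-0.06,1],[-0.733,-0.139,-0.024,0,0,-0.06,1],[-0.733,-0.139,-0.024,0,0,-0.06,1],[-0.733,-0.139,-0.024,0,0,-0.06,1],[-0.99,-0.35,-0.024,0,0,-0.06,1],[-0.99,-0.35,-0.024,0,0,-0.06,1]],
], grip_force=25)

```text
time_s: 0.8
ee_pos: [0.3923, 0.3471, 0.23]
eef_rot: [-3.141, -0.001, -3.117]
force: [-0.4, 0.2, -0.6]
grip_width: 0.094
grip_force: 0.0
```

```bash
python3 - <<'E'
from g import *
r=down(np.pi+.026)
plan(([.4096,.313,.17],r),([.4096,.313,.095],r))
E
```

```text
t 0.8 p [0.3923 0.3471 0.23  ] F [-0.4  0.2 -0.6] w 0.094
[-0.0659, -0.1381, 0.24] [-0.0001, -0.0001, -0.0002] mm71 deg0
[-0.0661, -0.1379, 0.54] [-0.0001, -0.0001, -0.0002] mm140 deg0
```

>>> play_rows([
  [[-0.066,-0.138,0.24,0,0,0,1],[-0.066,-0.138,0.24,0,0,0,1],[-0.066,-0.138,0.35,0,0,0,1],[-0.066,-0.138,0.45,0,0,0,1],[-0.066,-0.138,0.54,0,0,0,1],[-0.066,-0.138,0.54,0,0,0,0.3],[-0.066,-0.138,0.54,0,0,0,0.1],[-0.066,-0.138,0.54,0,0,0,-0.1],[-0.066,-0.138,0.54,0,0,0,-0.1],[-0.066,-0.138,0.54,0,0,0,-0.1]],
], grip_force=25)

```text
time_s: 1.8
ee_pos: [0.4096, 0.3146, 0.0963]
eef_rot: [3.141, 0.001, -3.117]
force: [0.1, -0.4, 4.0]
grip_width: 0.0598
grip_force: 24.9
```

```bash
python3 - <<'E'
from g import *
r=down(np.pi+.026)
plan(([.4096,.313,.095],r),([.4096,.313,.28],r))
E
```

```text
t 1.8 p [0.4096 0.3146 0.0963] F [ 0.1 -0.4  4. ] w 0.0598
[0.0003, -0.0065, 0.005] [0.0001, 0.0002, -0.0003] mm2 deg0
[-0.0005, -0.006, -0.735] [0.0001, 0.0002, -0.0003] mm184 deg0
```

>>> play_rows([
  [[0,0,-0.05,0,0,0,-0.1],[0,0,-0.15,0,0,0,-0.1],[0,0,-0.3,0,0,0,-0.1],[0,0,-0.45,0,0,0,-0.1],[0,0,-0.6,0,0,0,-0.1],[0,0,-0.74,0,0,0,-0.1],[0,0,-0.74,0,0,0,-0.1]],
])

```text
time_s: 2.5
ee_pos: [0.4102, 0.315, 0.2861]
eef_rot: [3.137, 0.007, -3.117]
force: [-0.4, 0.4, -0.5]
grip_width: 0.06
grip_force: 24.9
```

```bash
python3 - <<'E'
from g import *
plan(([.52,.2,.29],RT),(fp('L',.007,0,.086+.14),RT),(fp('L',.007,0,.086+.02),RT))
E
```

```text
t 2.5 p [0.4102 0.315  0.2861] F [-0.4  0.4 -0.5] w 0.06
[-0.428, -0.4703, -0.0145] [0.0034, -0.0322, 0.0246] mm159 deg15
[-0.7197, -0.8529, 0.1201] [0.0034, -0.0322, 0.0246] mm281 deg15
[-0.815, -0.8704, 0.5903] [0.0034, -0.0322, 0.0246] mm333 deg15
```

>>> play_rows([
  [[-0.428,-0.47,-0.015,0.0034,-0.032,0.0246,-0.1],[-0.428,-0.47,-0.015,0.0034,-0.032,0.0246,-0.1],[-0.428,-0.47,-0.015,0.0034,-0.032,0.0246,-0.1],[-0.428,-0.47,-0.015,0.0034,-0.032,0.0246,-0.1],[-0.72,-0.853,0.12,0.0034,-0.032,0.0246,-0.1],[-0.72,-0.853,0.12,0.0034,-0.032,0.0246,-0.1],[-0.72,-0.853,0.12,0.0034,-0.032,0.0246,-0.1],[-0.72,-0.853,0.12,0.0034,-0.032,0.0246,-0.1],[-0.72,-0.853,0.12,0.0034,-0.032,0.0246,-0.1]],
])

```text
time_s: 3.4
ee_pos: [0.5941, 0.1058, 0.2502]
eef_rot: [-3.136, 0.201, 3.011]
force: [-0.6, 0.2, -1.1]
grip_width: 0.0597
grip_force: 24.9
```

```bash
python3 - <<'E'
from g import *
cs=snap("side","1"); ct=snap("top","1")
cv2.imwrite("pics/a1.png",np.hstack([cv2.resize(cs["frame"][90:290,180:340,::-1],None,fx=2.4,fy=2.4),cv2.resize(ct["frame"][100:260,180:320,::-1],(400,480))]))
plan((fp('L',.007,0,.086+.02),RT),(fp('L',.007,0,.086+.004),RT),(fp('L',.0045,0,.086+.001),RT))
E
```

```text
t 3.5 p [0.5939 0.1066 0.2509] F [ 0.2 -0.5 -0.7] w 0.0598
[-0.0139, 0.0019, 0.4596] [-0.0008, -0.0012, 0.0003] mm115 deg1
[-0.0144, 0.0022, 0.5236] [-0.0008, -0.0012, 0.0003] mm131 deg1
[-0.0045, 0.0023, 0.5357] [-0.0008, -0.0012, 0.0003] mm134 deg1
```

View pics/a1.png

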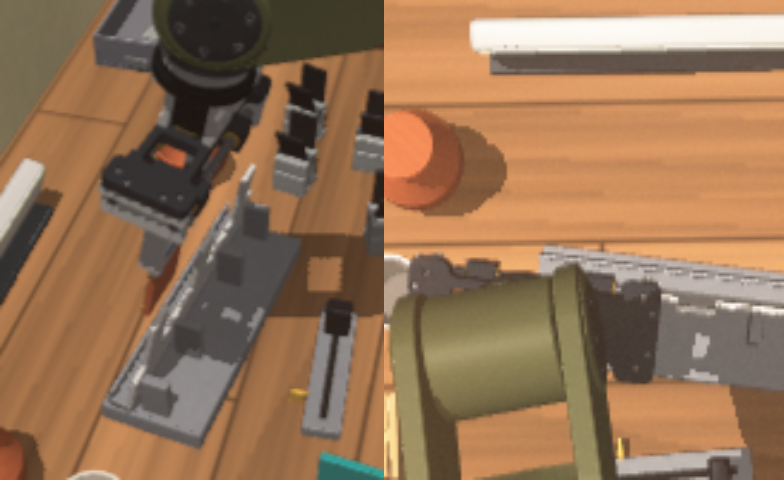

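The tile is held in line above the left upright, at left-panel pixel (160,270), with nothing in its way. I lower it now.

>>> play_rows([
  [[-0.014,0.002,0.1,-0.0008,-0.0012,0,-0.1],[-0.014,0.002,0.24,-0.0008,-0.0012,0,-0.1],[-0.014,0.002,0.36,-0.0008,-0.0012,0,-0.1],[-0.014,0.002,0.46,-0.0008,-0.0012,0,-0.1],[-0.014,0.002,0.49,-0.0008,-0.0012,0,-0.1],[-0.014,0.002,0.51,-0.0008,-0.0012,0,-0.1],[-0.014,0.002,0.52,-0.0008,-0.0012,0,-0.1],[-0.014,0.002,0.52,-0.0008,-0.0012,0,-0.1]],
])

```text
time_s: 4.3
ee_pos: [0.6239, 0.1018, 0.1249]
eef_rot: [-3.141, 0.211, 3.012]
force: [0.3, -0.1, -0.9]
grip_width: 0.0602
grip_force: 24.9
```

```bash
python3 - <<'E'
from g import *
plan((fp('L',.0045,0,.086+.003),RT),(fp('L',.0045,0,.086+.001),RT))
E
```

```text
t 4.3 p [0.6239 0.1018 0.1249] F [ 0.3 -0.1 -0.9] w 0.0602
[0.0134, 0.003, 0.0092] [-0.0, 0.0002, 0.0002] mm4 deg0
[0.0134, 0.003, 0.0172] [-0.0, 0.0002, 0.0002] mm5 deg0
```

>>> play_rows([
  [[0.01,0.003,0.01,0,0,0,-0.1],[0.013,0.003,0.014,0,0,0,-0.1],[0.014,0.003,0.018,0,0,0,-0.1],[0.014,0.003,0.022,0,0,0,-0.1],[0.014,0.003,0.022,0,0,0,-0.1]],
])

```text
time_s: 4.8
ee_pos: [0.622, 0.1022, 0.1193]
eef_rot: [-3.141, 0.211, 3.011]
force: [-5.5, -3.2, 10.5]
grip_width: 0.0598
grip_force: 25.0
```

>>> play_rows([
  [[0,0,-0.006,0,0,0,0.3],[0,0,-0.006,0,0,0,0.5],[0,0,-0.006,0,0,0,0.6],[0,0,-0.1,0,0,0,0.6],[0,0,-0.25,0,0,0,0.6],[0,0,-0.4,0,0,0,0.7],[0,0,-0.6,0,0,0,0.8],[0,0,-0.7,0,0,0,1],[0,0,-0.7,0,0,0,1]],
])

```text
time_s: 5.7
ee_pos: [0.586, 0.1077, 0.2932]
eef_rot: [3.14, 0.216, 3.011]
force: [-0.4, 0.1, -0.2]
grip_width: 0.0932
grip_force: 0.0
```

```bash
python3 - <<'E'
from g import *
r=down(np.pi+.026)
plan(([.5,.22,.29],r),([.4514,.3155,.25],r),([.4514,.3155,.17],r),([.4514,.3155,.096],r))
E
```

```text
t 5.7 p [0.586  0.1077 0.2932] F [-0.4  0.1 -0.2] w 0.0932
[0.393, 0.4006, -0.0726] [-0.0025, 0.0343, -0.0248] mm141 deg15
[0.664, 0.754, 0.0321] [-0.0025, 0.0343, -0.0248] mm251 deg15
[0.7326, 0.7537, 0.3447] [-0.0025, 0.0343, -0.0248] mm277 deg15
[0.796, 0.7533, 0.6338] [-0.0025, 0.0343, -0.0248] mm317 deg15
```

>>> play_rows([
  [[0.393,0.4,-0.073,-0.0025,0.034,-0.0248,1],[0.393,0.4,-0.073,-0.0025,0.034,-0.0248,1],[0.393,0.4,-0.073,-0.0025,0.034,-0.0248,1],[0.664,0.754,0.032,-0.0025,0.034,-0.0248,1],[0.664,0.754,0.032,-0.0025,0.034,-0.0248,1],[0.664,0.754,0.032,-0.0025,0.034,-0.0248,1],[0.733,0.754,0.345,-0.0025,0.034,-0.0248,1],[0.733,0.754,0.345,-0.0025,0.034,-0.0248,1],[0.733,0.754,0.345,-0.0025,0.034,-0.0248,1]],
])

```text
time_s: 6.6
ee_pos: [0.4487, 0.3138, 0.1619]
eef_rot: [-3.137, -0.011, -3.116]
force: [-0.3, -0.1, 0.6]
grip_width: 0.0937
grip_force: 0.0
```

```bash
python3 - <<'E'
from g import *
cs=snap("side","2"); ct=snap("top","2")
cv2.imwrite("pics/a2.png",cv2.resize(cs["frame"][120:380,180:360,::-1],None,fx=2.2,fy=2.2))
P=cloud(ct); f=ct["frame"]
m=(ct["z_map"]>0)&(P[...,0]>.57)&(P[...,0]<.66)&(abs(P[...,1]-.103)<.045)&(P[...,2]>.134)&(P[...,2]<.16)
q=P[m]; print(len(q),q.mean(0),np.ptp(q,0), cv2.minAreaRect(q[:,:2].astype(np.float32)*1000))
L=(q-FOOT['L'])@np.c_[X,Y,Z]; print(L.min(0),L.max(0))
r=down(np.pi+.026)
plan(([.4514,.3155,.15],r),([.4514,.3155,.096],r))
E
```

```text
105 [0.61427937 0.10198233 0.14060913] [0.01877667 0.05822757 0.01453772] ((613.5338745117188, 101.82945251464844), (59.23377227783203, 13.78492546081543), 81.20391082763672)
[-0.00653682 -0.03170828  0.10114784] [0.0073905  0.02745204 0.11579169]
t 6.7 p [0.4506 0.3149 0.1669] F [0.7 0.1 1.5] w 0.0938
[-0.0036, 0.0023, 0.0674] [-0.0002, -0.0008, -0.0001] mm17 deg0
[-0.0047, 0.0026, 0.2834] [-0.0002, -0.0008, -0.0001] mm71 deg0
```

View pics/a2.png

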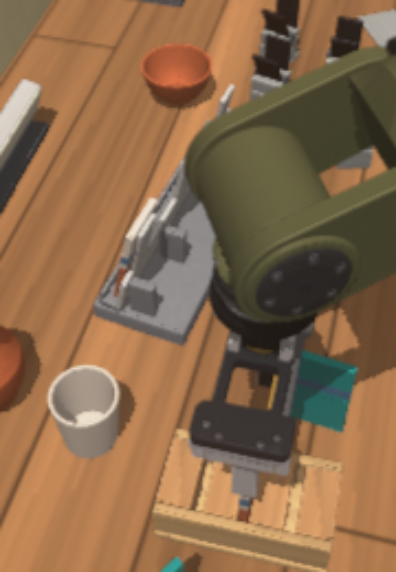

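The first tile sits flush against the left upright, at crop (135,245), and the gripper is over the second tile. I descend, grip and lift.

>>> play_rows([
  [[-0.004,0.0025,0.1,0,0,0,1],[-0.004,0.0025,0.2,0,0,0,1],[-0.004,0.0025,0.283,0,0,0,1],[-0.004,0.0025,0.283,0,0,0,0.3],[-0.004,0.0025,0.283,0,0,0,0.1],[-0.004,0.0025,0.283,0,0,0,-0.1],[-0.004,0.0025,0.283,0,0,0,-0.1],[-0.004,0.0025,0.283,0,0,0,-0.1],[-0.004,0.0025,0.283,0,0,0,-0.1]],
], grip_force=25)

```text
time_s: 7.6
ee_pos: [0.4512, 0.3159, 0.0965]
eef_rot: [-3.141, -0.003, -3.116]
force: [0.3, -1.2, 6.9]
grip_width: 0.06
grip_force: 24.9
```

>>> play_rows([
  [[0,0,-0.05,0,0,0,-0.1],[0,0,-0.15,0,0,0,-0.1],[0,0,-0.3,0,0,0,-0.1],[0,0,-0.45,0,0,0,-0.1],[0,0,-0.6,0,0,0,-0.1],[0,0,-0.8,0,0,0,-0.1],[0,0,-0.8,0,0,0,-0.1]],
])

```text
time_s: 8.3
ee_pos: [0.4526, 0.3167, 0.303]
eef_rot: [3.137, 0.004, -3.116]
force: [1.0, -0.4, -1.7]
grip_width: 0.0604
grip_force: 24.9
```

```bash
python3 - <<'E'
from g import *
plan(([.49,.18,.32],RT),([.52,.11,.32],RT))
E
```

```text
t 8.3 p [0.4526 0.3167 0.303 ] F [ 1.  -0.4 -1.7] w 0.0604
[-0.1354, -0.5501, -0.0698] [0.0033, -0.0326, 0.0249] mm143 deg15
[-0.2481, -0.8331, -0.0705] [0.0033, -0.0326, 0.0249] mm218 deg15
```

>>> play_rows([
  [[-0.135,-0.55,-0.07,0.0033,-0.0326,0.025,-0.1],[-0.135,-0.55,-0.07,0.0033,-0.0326,0.025,-0.1],[-0.135,-0.55,-0.07,0.0033,-0.0326,0.025,-0.1],[-0.248,-0.833,-0.07,0.0033,-0.0326,0.025,-0.1],[-0.248,-0.833,-0.07,0.0033,-0.0326,0.025,-0.1],[-0.248,-0.833,-0.07,0.0033,-0.0326,0.025,-0.1],[-0.248,-0.833,-0.07,0.0033,-0.0326,0.025,-0.1]],
])

```text
time_s: 9.0
ee_pos: [0.5189, 0.1091, 0.3128]
eef_rot: [-3.135, 0.201, 3.009]
force: [-1.2, 0.9, -0.9]
grip_width: 0.0598
grip_force: 24.9
```

```bash
python3 - <<'E'
from g import *
plan(([.555,-.05,.31],RT),(fp('R',.007,.001,.086+.14),RT))
E
```

```text
t 9.0 p [0.5189 0.1091 0.3128] F [-1.2  0.9 -0.9] w 0.0598
[-0.2202, -0.6116, 0.0603] [-0.001, -0.0014, -0.0001] mm163 deg1
[-0.2546, -0.8838, 0.2876] [-0.001, -0.0014, -0.0001] mm241 deg1
```

>>> play_rows([
  [[-0.22,-0.612,0.03,-0.001,-0.0014,0,-0.1],[-0.22,-0.612,0.03,-0.001,-0.0014,0,-0.1],[-0.22,-0.612,0.03,-0.001,-0.0014,0,-0.1],[-0.22,-0.612,0.03,-0.001,-0.0014,0,-0.1],[-0.255,-0.884,0.1,-0.001,-0.0014,0,-0.1],[-0.255,-0.884,0.2,-0.001,-0.0014,0,-0.1],[-0.255,-0.884,0.285,-0.001,-0.0014,0,-0.1],[-0.255,-0.884,0.285,-0.001,-0.0014,0,-0.1],[-0.255,-0.884,0.285,-0.001,-0.0014,0,-0.1]],
])

```text
time_s: 9.9
ee_pos: [0.5661, -0.1188, 0.2579]
eef_rot: [3.142, 0.21, 3.012]
force: [0.5, -0.1, 0.3]
grip_width: 0.0598
grip_force: 24.9
```

```bash
python3 - <<'E'
from g import *
plan((fp('R',.007,.001,.086+.02),RT),(fp('R',.007,.001,.086+.005),RT),(fp('R',.0045,.001,.086),RT))
E
```

```text
t 9.9 p [ 0.5661 -0.1188  0.2579] F [ 0.5 -0.1  0.3] w 0.0598
[0.0031, -0.0067, 0.4855] [0.0001, 0.0001, 0.0003] mm121 deg0
[0.0032, -0.0068, 0.5455] [0.0001, 0.0001, 0.0003] mm136 deg0
[0.0132, -0.0068, 0.5655] [0.0001, 0.0001, 0.0003] mm141 deg0
```

>>> play_rows([
  [[0.003,-0.007,0.1,0,0,0,-0.1],[0.003,-0.007,0.25,0,0,0,-0.1],[0.003,-0.007,0.38,0,0,0,-0.1],[0.003,-0.007,0.48,0,0,0,-0.1],[0.003,-0.007,0.52,0,0,0,-0.1],[0.003,-0.007,0.545,0,0,0,-0.1],[0.01,-0.007,0.553,0,0,0,-0.1],[0.013,-0.007,0.56,0,0,0,-0.1],[0.013,-0.007,0.567,0,0,0,-0.1],[0.013,-0.007,0.567,0,0,0,-0.1]],
])

```text
time_s: 10.9
ee_pos: [0.5923, -0.1258, 0.1195]
eef_rot: [-3.141, 0.212, 3.011]
force: [-3.1, -2.2, 6.4]
grip_width: 0.0601
grip_force: 25.0
```

Contact with the ledge at the same height as the first tile. I release it and back off.

>>> play_rows([
  [[0,0,-0.004,0,0,0,0.3],[0,0,-0.004,0,0,0,0.5],[0,0,-0.004,0,0,0,0.6],[0,0,-0.1,0,0,0,0.6],[0,0,-0.25,0,0,0,0.6],[0,0,-0.4,0,0,0,0.7],[0,0,-0.6,0,0,0,0.8],[0,0,-0.8,0,0,0,1],[0,0,-0.8,0,0,0,1]],
])

```text
time_s: 11.8
ee_pos: [0.5512, -0.1201, 0.3209]
eef_rot: [-3.14, 0.221, 3.011]
force: [0.9, 0.1, -0.7]
grip_width: 0.0937
grip_force: 0.0
```

```bash
python3 - <<'E'
from g import *
plan(([.45,-.0,.3],down(np.pi)),([.35,.1,.33],down(np.pi)))
E
```

```text
t 11.8 p [ 0.5512 -0.1201  0.3209] F [ 0.9  0.1 -0.7] w 0.0937
[0.4709, 0.4235, -0.0207] [-0.0026, 0.035, -0.0207] mm158 deg15
[0.8825, 0.7676, -0.2367] [-0.0026, 0.035, -0.0207] mm298 deg15
```

>>> play_rows([
  [[0.47,0.42,-0.02,-0.0026,0.035,-0.02,1],[0.47,0.42,-0.02,-0.0026,0.035,-0.02,1],[0.47,0.42,-0.02,-0.0026,0.035,-0.02,1],[0.88,0.76,-0.236,-0.0026,0.035,-0.02,1],[0.88,0.76,-0.236,-0.0026,0.035,-0.02,1],[0.88,0.76,-0.236,-0.0026,0.035,-0.02,1],[0.88,0.76,-0.236,-0.0026,0.035,-0.02,1]],
])

```text
time_s: 12.5
ee_pos: [0.3475, 0.1008, 0.3268]
eef_rot: [3.137, -0.007, 3.141]
force: [-0.1, -0.3, 0.2]
grip_width: 0.0942
grip_force: 0.0
```

```bash
cat > clips.py <<'E'
from g import *
import sys
tag=sys.argv[1]
for n,dz in(("side",-.0019),("top",.0007)):
    c=snap(n,tag); P=cloud(c); P[...,2]+=dz; ok=(c["z_map"]>0); v=c["frame"].max(-1)
    for k in 'LR':
        m=ok&(np.linalg.norm(P-TOP[k],axis=-1)<.05)&(P[...,2]>.132)&(P[...,2]<.16)
        if m.sum()>8:
            L=(P[m]-FOOT[k])@np.c_[X,Y,Z]; print(n,k,m.sum(),L.min(0).round(4),L.max(0).round(4))
    base=ok&(P[...,0]>.38)&(P[...,0]<.62)&(P[...,1]<-.15)&(P[...,1]>-.45)
    kk,l,s,ce=cv2.connectedComponentsWithStats((base&(P[...,2]>.015)).astype(np.uint8))
    for i in range(1,kk):
        if s[i,4]<100: continue
        a=(l==i)
        for nm,lo,hi in(("tail",.085,.11),("all",.03,.11)):
            m=a&(P[...,2]>lo)&(P[...,2]<hi)
            if m.sum()<5: continue
            q=P[m]; r=cv2.minAreaRect(q[:,:2].astype(np.float32)*1000)
            print(n,s[i][:4],nm,m.sum(),np.round(r[0],1),np.round(r[1],1),round(r[2],1),"zmax %.3f"%q[:,2].max())
    if n=="top": cv2.imwrite("pics/c%s.png"%tag,cv2.resize(c["frame"][195:285,335:455,::-1],None,fx=6,fy=6,interpolation=cv2.INTER_CUBIC))
E
python3 clips.py 3
```

```text
side L 138 [-0.0067 -0.0331  0.1008] [0.008  0.0301 0.1134]
side R 90 [-0.0062 -0.0305  0.1008] [0.0083 0.0307 0.1132]
side [293 116  23  53] tail 193 [ 561.4 -328.4] [ 51.1 159.4] 3.7 zmax 0.105
side [293 116  23  53] all 675 [ 559.8 -328.6] [ 54.2 159.7] 3.7 zmax 0.105
side [327 127  18  32] tail 101 [ 464.5 -343.4] [48.1 35.4] 86.7 zmax 0.105
side [327 127  18  32] all 365 [ 464.  -343.3] [48.  47.1] 88.4 zmax 0.105
side [332 160  19  34] tail 117 [ 424.6 -191.9] [35.9 48.9] 17.5 zmax 0.104
side [332 160  19  34] all 434 [ 425.8 -191.5] [47.1 48.5] 18.7 zmax 0.104
top L 118 [-0.0066 -0.0313  0.0989] [0.0075 0.0268 0.1155]
top R 123 [-0.0064 -0.0321  0.0988] [0.0081 0.029  0.1143]
top [413 205  29  20] tail 101 [ 563.1 -381.2] [47.  35.8] 69.1 zmax 0.106
top [413 205  29  20] all 366 [ 563.6 -381.4] [47.  47.7] 69.1 zmax 0.106
top [377 210  25  18] tail 92 [ 555.3 -276. ] [47.1 34.1] 76.4 zmax 0.107
top [377 210  25  18] all 323 [ 555.4 -275.9] [46.9 48.3] 73.7 zmax 0.107
top [404 243  24  18] tail 102 [ 464.  -343.9] [45.4 34.2] 85.6 zmax 0.105
top [404 243  24  18] all 353 [ 464.3 -343.9] [45.4 46.3] 85.4 zmax 0.105
top [348 257  23  21] tail 96 [ 425.1 -192.3] [36.1 46. ] 18.0 zmax 0.107
top [348 257  23  21] all 314 [ 424.6 -192.6] [48. 46.] 18.4 zmax 0.107
```

View pics/c3.png

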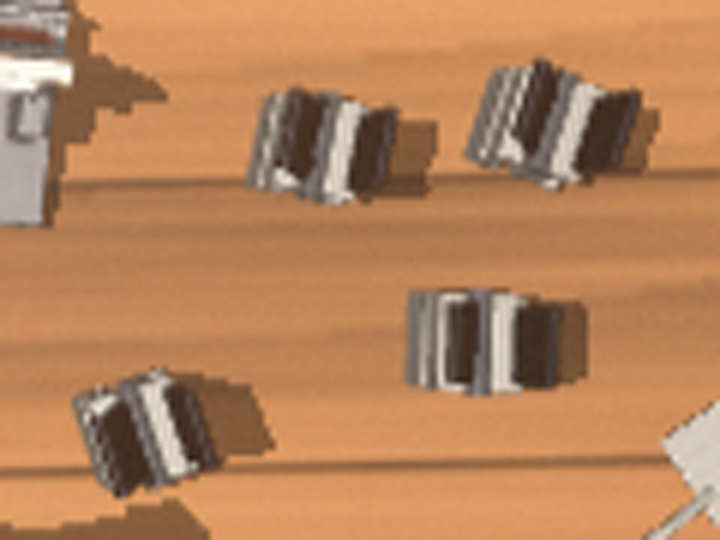

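Top crop: all four clips show a light toe flange to the left of the dark tail, at (265,140), (490,115), (420,340) and (95,440). This suggests the fixed half is on the left (+y world) side; I check it numerically from the height profiles.

```bash
cat > prof.py <<'E'
from g import *
import sys
def prof(tag,cx,cy,ang):
    u=np.array([np.cos(np.radians(ang)),np.sin(np.radians(ang))])
    for n,dz in(("side",-.0019),("top",.0007)):
        c=load(f"pics/{n}{tag}.npz"); P=cloud(c); P[...,2]+=dz
        m=(c["z_map"]>0)&(np.hypot(P[...,0]-cx,P[...,1]-cy)<.04)
        q=P[m]; t=(q[:,:2]-[cx,cy])@u*1e3; s=(q[:,:2]-[cx,cy])@[-u[1],u[0]]*1e3
        print(n,*["z%d:%d y%.0f..%.0f x%.0f..%.0f |"%(1e3*a,((q[:,2]>a)&(q[:,2]<b)).sum(),*np.percentile(t[(q[:,2]>a)&(q[:,2]<b)],[1,99]),*np.percentile(s[(q[:,2]>a)&(q[:,2]<b)],[1,99])) for a,b in((.004,.02),(.02,.045),(.045,.06),(.06,.085),(.085,.097),(.097,.11)) if ((q[:,2]>a)&(q[:,2]<b)).sum()>3])
E
python3 - <<'E'
from prof import *
for a in((.5553,-.276,75),(.464,-.344,86),(.425,-.192,108)): print(a);prof(3,*a)
E
```

```text
(0.5553, -0.276, 75)
side z4:69 y-28..22 x-21..22 | z20:113 y-16..19 x-21..22 | z45:107 y-21..17 x-22..24 | z60:113 y-22..18 x-18..17 | z85:80 y-23..24 x-18..18 | z97:24 y-24..-16 x-16..16 |
top z4:44 y-25..37 x-36..34 | z20:48 y4..17 x-20..22 | z45:141 y-20..15 x-22..24 | z60:66 y-22..13 x-17..19 | z85:58 y-19..23 x-17..17 | z97:34 y-23..10 x-17..16 |
(0.464, -0.344, 86)
side z4:59 y-23..22 x-22..21 | z20:102 y-10..20 x-21..21 | z45:91 y-22..17 x-23..23 | z60:110 y-22..19 x-18..17 | z85:73 y-23..24 x-17..17 | z97:28 y-23..-14 x-17..17 |
top z4:39 y-25..37 x-32..37 | z20:58 y9..17 x-22..21 | z45:159 y-22..15 x-23..23 | z60:57 y-20..11 x-17..17 | z85:69 y-19..23 x-17..17 | z97:33 y-22..-17 x-16..17 |
(0.425, -0.192, 108)
side z4:72 y-28..20 x-24..21 | z20:124 y-16..19 x-23..20 | z45:115 y-22..16 x-23..22 | z60:129 y-21..20 x-18..17 | z85:85 y-21..24 x-18..17 | z97:32 y-24..-15 x-17..16 |
top z4:42 y-32..39 x-35..35 | z20:26 y-20..17 x-22..21 | z45:143 y-20..13 x-23..24 | z60:65 y-20..13 x-17..17 | z85:60 y-22..23 x-18..17 | z97:36 y-23..18 x-17..17 |
```

The top band (z > 97 mm) lies on the -u side, so the fixed tail is on the world -y side. Clip +y therefore runs along u, and the apparent flange is only perspective. The clip origin is the box centre minus 3 mm along u.

```bash
cat >> g.py <<'E'
RC=np.c_[Y,X,-Z]
E
python3 - <<'E'
from g import *
r=down(np.radians(198))
plan(([.40,-.10,.25],r))
E
```

```text
t 12.6 p [0.3496 0.0987 0.3255] F [ 0.5 -0.3  0.1] w 0.0939
[-0.206, -0.7956, 0.2973] [0.0008, -0.0013, -0.0504] mm218 deg18
```

>>> play_rows([
  [[-0.206,-0.796,0.297,0,0,-0.05,1],[-0.206,-0.796,0.297,0,0,-0.05,1],[-0.206,-0.796,0.297,0,0,-0.05,1],[-0.206,-0.796,0.297,0,0,-0.05,1],[-0.206,-0.796,0.297,0,0,-0.05,1],[-0.206,-0.796,0.297,0,0,-0.05,1],[-0.206,-0.796,0.297,0,0,-0.05,1]],
])

```text
time_s: 13.3
ee_pos: [0.3995, -0.1019, 0.249]
eef_rot: [3.134, -0.01, -2.835]
force: [-0.5, 0.7, -0.1]
grip_width: 0.0942
grip_force: 0.0
```

```bash
python3 - <<'E'
from g import *
r=down(np.radians(198))
plan(([.4248,-.1925,.16],r),([.4248,-.1925,.086],r))
E
```

```text
t 13.3 p [ 0.3995 -0.1019  0.249 ] F [-0.5  0.7 -0.1] w 0.0942
[0.0094, -0.3789, 0.3531] [0.0013, -0.0016, -0.0012] mm130 deg1
[0.0064, -0.3813, 0.6491] [0.0013, -0.0016, -0.0012] mm188 deg1
```

>>> play_rows([
  [[0.009,-0.379,0.353,0.0013,-0.0016,-0.001,1],[0.009,-0.379,0.353,0.0013,-0.0016,-0.001,1],[0.009,-0.379,0.353,0.0013,-0.0016,-0.001,1],[0.007,-0.381,0.5,0.0013,-0.0016,-0.001,1],[0.006,-0.381,0.649,0.0013,-0.0016,-0.001,1],[0.006,-0.381,0.649,0.0013,-0.0016,-0.001,0.4],[0.006,-0.381,0.649,0.0013,-0.0016,-0.001,0.1],[0.006,-0.381,0.649,0.0013,-0.0016,-0.001,-0.1],[0.006,-0.381,0.649,0.0013,-0.0016,-0.001,-0.28],[0.006,-0.381,0.649,0.0013,-0.0016,-0.001,-0.28]],
], grip_force=30)

```text
time_s: 14.3
ee_pos: [0.4262, -0.1915, 0.0883]
eef_rot: [-3.138, 0.003, -2.825]
force: [-0.4, 0.5, -0.3]
grip_width: 0.0575
grip_force: 0.0
```

>>> play_rows([
  [[0,0,0,0,0,0,-0.28],[0,0,-0.02,0,0,0,-0.35],[0,0,-0.04,0,0,0,-0.45],[0,0,-0.06,0,0,0,-0.49],[0,0,-0.1,0,0,0,-0.49],[0,0,-0.2,0,0,0,-0.49],[0,0,-0.35,0,0,0,-0.49],[0,0,-0.5,0,0,0,-0.49],[0,0,-0.65,0,0,0,-0.49],[0,0,-0.65,0,0,0,-0.49]],
])

```text
time_s: 15.3
ee_pos: [0.4265, -0.1918, 0.2549]
eef_rot: [-3.134, 0.007, -2.826]
force: [0.7, -0.1, -2.1]
grip_width: 0.0244
grip_force: 10.7
```

```bash
python3 - <<'E'
from g import *
from prof import *
snap("side",4);snap("top",4)
o=get_obs(); print(o["grip_force"]);plan(([.45,-.1,.28],RC),([.5,.0,.3],RC))
R=Ro.from_euler('xyz',o["eef_rot"]).as_matrix();p=o["ee_pos"]
for n,dz in(("side",-.0019),("top",.0007)):
    c=load(f"pics/{n}4.npz"); P=cloud(c); P[...,2]+=dz; v=c["frame"].max(-1)
    L=(P-p)@R; m=(c["z_map"]>0)&(abs(L[...,0])<.035)&(abs(L[...,1])<.06)&(L[...,2]>.02)&(L[...,2]<.1)
    for a in np.arange(.02,.1,.01):
        k=m&(L[...,2]>a)&(L[...,2]<a+.01)
        if k.sum()>4: print(n,"%.2f"%a,k.sum(),(np.percentile(L[k][:,1],[2,98])*1e3).round(),(np.percentile(L[k][:,0],[2,98])*1e3).round())
c=load("pics/side4.npz");cv2.imwrite("pics/a4.png",cv2.resize(c["frame"][90:250,240:440,::-1],None,fx=3,fy=3,interpolation=cv2.INTER_CUBIC))
E
```

```text
10.684642508276738
t 15.4 p [ 0.4252 -0.1911  0.25  ] F [-0.4  0.4 -1.6] w 0.024
[-0.2078, 0.3154, -0.1204] [-0.021, -0.033, 0.3199] mm99 deg116
[-0.5223, 0.6333, -0.2004] [-0.021, -0.033, 0.3199] mm211 deg116
side 0.02 56 [-11.  13.] [-19.  16.]
side 0.03 127 [-10.  26.] [-24.  20.]
side 0.04 92 [ 0. 31.] [-25.  19.]
side 0.05 99 [ 0. 39.] [-23.  19.]
side 0.06 94 [-3. 45.] [-24.  20.]
side 0.07 58 [ 1. 48.] [-24.  20.]
side 0.08 15 [-18.  27.] [-24. -17.]
top 0.03 36 [-6. 26.] [-24.  16.]
top 0.04 42 [-8. 30.] [-23.  21.]
top 0.05 39 [16. 38.] [-22.  20.]
top 0.06 14 [-3. 43.] [-22. -12.]
top 0.07 11 [ 6. 46.] [-22. -14.]
top 0.08 13 [-19.  28.] [-23. -19.]
```

View pics/a4.png

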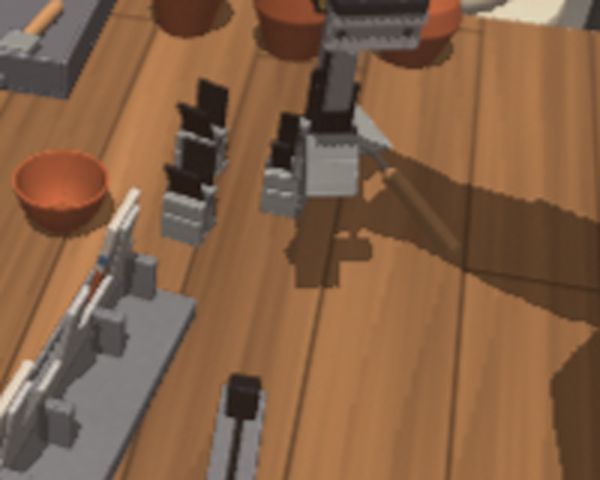

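The clip is held with its jaws open, at crop (330,160), and hangs straight in the gripper. I carry it to the left upright.

>>> play_rows([
  [[-0.1,0.15,-0.12,-0.0018,-0.0028,0.0267,-0.49],[-0.208,0.315,-0.12,-0.005,-0.008,0.08,-0.49],[-0.208,0.315,-0.12,-0.0105,-0.0165,0.16,-0.49],[-0.208,0.315,-0.12,-0.0105,-0.0165,0.16,-0.49],[-0.208,0.315,-0.12,-0.0105,-0.0165,0.16,-0.49],[-0.208,0.315,-0.12,-0.0105,-0.0165,0.16,-0.49],[-0.522,0.633,-0.2,-0.021,-0.033,0.32,-0.49],[-0.522,0.633,-0.2,-0.021,-0.033,0.32,-0.49],[-0.522,0.633,-0.2,-0.021,-0.033,0.32,-0.49],[-0.522,0.633,-0.2,-0.021,-0.033,0.32,-0.49]],
])

```text
time_s: 16.4
ee_pos: [0.5006, 0.0024, 0.2982]
eef_rot: [2.988, 0.046, 2.022]
force: [-0.1, -0.2, -1.3]
grip_width: 0.0243
grip_force: 10.3
```

```bash
python3 - <<'E'
from g import *
plan((fp('L',-.017,.001,.25),RC))
E
```

```text
t 16.4 p [0.5006 0.0024 0.2982] F [-0.1 -0.2 -1.3] w 0.0243
[0.2787, 0.4126, 0.1453] [-0.0066, -0.0098, 0.0925] mm130 deg34
```

>>> play_rows([
  [[0.05,0.1,0,-0.0066,-0.0098,0.0925,-0.49],[0.1,0.2,0.05,-0.0066,-0.0098,0.0925,-0.49],[0.2,0.3,0.1,-0.0066,-0.0098,0.0925,-0.49],[0.279,0.412,0.145,-0.0066,-0.0098,0.0925,-0.49],[0.279,0.412,0.145,-0.0066,-0.0098,0.0925,-0.49],[0.279,0.412,0.145,-0.0066,-0.0098,0.0925,-0.49],[0.279,0.412,0.145,-0.0066,-0.0098,0.0925,-0.49]],
])

```text
time_s: 17.1
ee_pos: [0.5659, 0.108, 0.2756]
eef_rot: [2.931, 0.002, 1.444]
force: [-0.5, -0.6, -1.5]
grip_width: 0.0241
grip_force: 10.0
```

```bash
python3 - <<'E'
from g import *
plan((fp('L',-.017,.001,.22),RC),(fp('L',-.017,.001,.180),RC),(fp('L',-.017,.001,.160),RC),(fp('L',-.012,.001,.160),RC))
E
```

```text
t 17.1 p [0.5659 0.108  0.2756] F [-0.5 -0.6 -1.5] w 0.0241
[0.0128, 0.0034, 0.1236] [0.0001, 0.0002, 0.0008] mm31 deg0
[0.013, 0.0032, 0.2836] [0.0001, 0.0002, 0.0008] mm71 deg0
[0.0131, 0.0032, 0.3636] [0.0001, 0.0002, 0.0008] mm91 deg0
[0.013, 0.0232, 0.3636] [0.0001, 0.0002, 0.0008] mm91 deg0
```

>>> play_rows([
  [[0.013,0.0032,0.06,0,0,0.0008,-0.49],[0.013,0.0032,0.124,0,0,0.0008,-0.49],[0.013,0.0032,0.17,0,0,0.0008,-0.49],[0.013,0.0032,0.2,0,0,0.0008,-0.49],[0.013,0.0032,0.23,0,0,0.0008,-0.49],[0.013,0.0032,0.26,0,0,0.0008,-0.49],[0.013,0.0032,0.283,0,0,0.0008,-0.49],[0.013,0.0032,0.283,0,0,0.0008,-0.49]],
])

```text
time_s: 17.9
ee_pos: [0.5821, 0.1098, 0.2064]
eef_rot: [2.931, 0.001, 1.438]
force: [0.3, 0.6, -2.3]
grip_width: 0.0241
grip_force: 10.0
```

```bash
python3 - <<'E'
from g import *
c=snap("side",5);cv2.imwrite("pics/a5.png",cv2.resize(c["frame"][140:300,180:340,::-1],None,fx=3.7,fy=3.7,interpolation=cv2.INTER_CUBIC))
plan((fp('L',-.017,.001,.160),RC),(fp('L',-.012,.001,.160),RC))
E
```

```text
t 17.95 p [0.5822 0.1099 0.207 ] F [ 0.2  0.2 -2.2] w 0.0245
[-0.0031, -0.0019, 0.0817] [0.0003, 0.0001, -0.0003] mm20 deg0
[-0.003, 0.0181, 0.0817] [0.0003, 0.0001, -0.0003] mm21 deg0
```

View pics/a5.png

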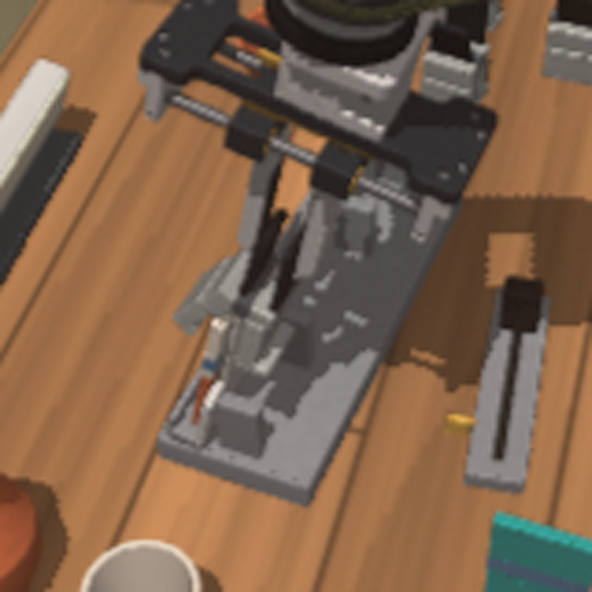

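The open clip straddles the tile top and the upright, at crop (235,310). I lower it the rest of the way.

>>> play_rows([
  [[-0.003,-0.002,0.025,0,0,0,-0.49],[-0.003,-0.002,0.05,0,0,0,-0.49],[-0.003,-0.002,0.081,0,0,0,-0.49],[-0.003,0.008,0.081,0,0,0,-0.49],[-0.003,0.018,0.081,0,0,0,-0.49],[-0.003,0.018,0.081,0,0,0,-0.49]],
])

```text
time_s: 18.55
ee_pos: [0.5906, 0.1084, 0.19]
eef_rot: [2.929, -0.001, 1.438]
force: [-13.6, 1.3, 15.2]
grip_width: 0.0243
grip_force: 11.3
```

```bash
python3 - <<'E'
from g import *
o=get_obs();p=o["ee_pos"];print((p-FOOT['L'])@np.c_[X,Y,Z],o["force"]@np.c_[X,Y,Z])
c=snap("side",6);P=cloud(c);P[...,2]-=.0019
L=(P-FOOT['L'])@np.c_[X,Y,Z]
m=(c["z_map"]>0)&(abs(L[...,1])<.04)
for a in np.arange(.05,.15,.01):
    k=m&(L[...,2]>a)&(L[...,2]<a+.01)&(abs(L[...,0])<.06); q=L[k]*1e3
    v=c["frame"][k]
    print("%.2f"%a,len(q),np.percentile(q[:,0],[2,50,98]).round(),np.percentile(q[:,1],[2,98]).round())
cv2.imwrite("pics/a6.png",cv2.resize(c["frame"][190:290,210:310,::-1],None,fx=6,fy=6,interpolation=cv2.INTER_CUBIC))
E
```

```text
[-0.01177003  0.00143733  0.16205624] [-10.18559592  -0.50441481  17.74640524]
0.05 22 [-6.  2.  9.] [11. 28.]
0.06 20 [-3.  3. 10.] [ 8. 30.]
0.07 28 [-29.   3.  11.] [-0. 30.]
0.08 114 [-29. -22.  10.] [-11.  30.]
0.09 73 [-21.   4.  38.] [-10.  30.]
0.10 77 [-20.  12.  36.] [-11.  30.]
0.11 80 [-19.  22.  30.] [-10.  30.]
0.12 96 [-23.   5.  23.] [-9. 31.]
0.13 162 [-23.  -4.  15.] [-13.  30.]
0.14 40 [-30. -12.   8.] [-2. 26.]
```

View pics/a6.png

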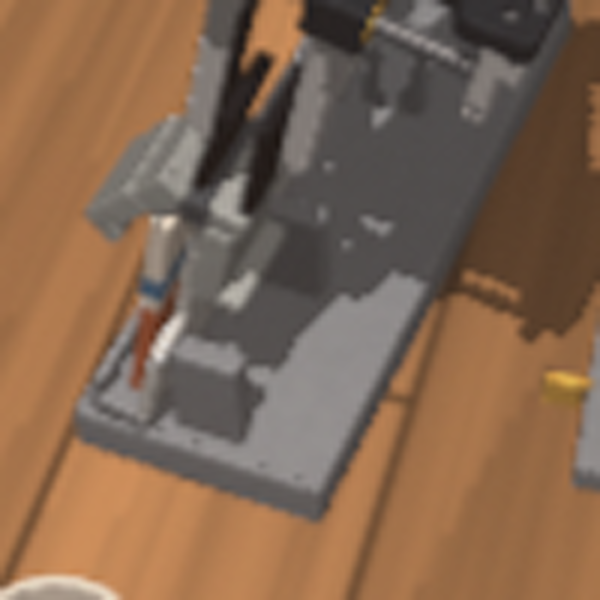

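>>> play_rows([
  [[0,-0.002,-0.008,0,0,0,-0.49],[0,0.003,-0.008,0,0,0,-0.42],[0,0.008,-0.008,0,0,0,-0.36],[0,0.014,-0.008,0,0,0,-0.3],[0,0.02,-0.008,0,0,0,-0.24],[0,0.026,-0.008,0,0,0,-0.18],[0,0.03,-0.008,0,0,0,-0.1],[0,0.03,-0.008,0,0,0,0],[0,0.03,-0.008,0,0,0,0.2],[0,0.03,-0.008,0,0,0,0.3]],
])

```text
time_s: 19.6
ee_pos: [0.5975, 0.107, 0.1917]
eef_rot: [2.93, 0.0, 1.438]
force: [0.3, -0.1, 0.1]
grip_width: 0.0586
grip_force: 0.0
```

```bash
python3 - <<'E'
from g import *
o=get_obs();p=o["ee_pos"];print((p-FOOT['L'])@np.c_[X,Y,Z],o["force"]@np.c_[X,Y,Z],o["grip_force"])
plan((fp('L',-.004,.0,.30),RC))
E
```

```text
[-0.00454215  0.0009842   0.16225904] [ 0.37228835 -0.07889529  0.04212593] 0.0
t 19.6 p [0.5975 0.107  0.1917] F [ 0.3 -0.1  0.1] w 0.0586
[-0.0043, 0.0032, -0.551] [0.0003, 0.0001, -0.0003] mm138 deg0
```

>>> play_rows([
  [[0,0,-0.1,0,0,0,0.4],[0,0,-0.25,0,0,0,0.4],[0,0,-0.4,0,0,0,0.5],[0,0,-0.551,0,0,0,0.8],[0.1,-0.5,-0.551,0,0,0,1],[0.1,-0.8,-0.551,0,0,0,1],[0.1,-0.9,-0.551,0,0,0,1],[0.1,-0.9,-0.551,0,0,0,1],[0.1,-0.9,-0.551,0,0,0,1]],
])

```text
time_s: 20.5
ee_pos: [0.3514, 0.1651, 0.2786]
eef_rot: [2.93, 0.0, 1.438]
force: [-0.3, -0.3, 0.5]
grip_width: 0.0937
grip_force: 0.0
```

```bash
python3 clips.py 7; python3 - <<'E'
from prof import *
c=load("pics/side7.npz");cv2.imwrite("pics/a7.png",cv2.resize(c["frame"][110:290,210:350,::-1],None,fx=3.3,fy=3.3,interpolation=cv2.INTER_CUBIC))
prof(7,.5553,-.276,75)
plan(([.46,-.1,.32],down(np.radians(165))))
E
```

```text
side L 158 [-0.0237 -0.0122  0.0969] [0.0221 0.0313 0.1333]
side R 89 [-0.0061 -0.0314  0.1009] [0.0078 0.0299 0.1138]
side [293 116  23  53] tail 195 [ 561. -329.] [ 50.7 159.5] 4.0 zmax 0.104
side [293 116  23  53] all 679 [ 559.6 -329.2] [ 53.7 159.5] 3.8 zmax 0.104
side [327 127  18  33] tail 101 [ 464.4 -344.5] [48.1 35.1] 86.7 zmax 0.104
side [327 127  18  33] all 360 [ 464.1 -344.3] [47.8 46.6] 85.7 zmax 0.104
top L 110 [-0.0226 -0.0317  0.0966] [0.0237 0.0303 0.1327]
top R 123 [-0.0064 -0.0318  0.0995] [0.0081 0.0288 0.1166]
top [414 205  28  20] tail 99 [ 563.7 -381.2] [46.8 34.5] 67.8 zmax 0.107
top [414 205  28  20] all 359 [ 564.  -381.3] [46.  49.1] 71.0 zmax 0.107
top [377 210  25  18] tail 93 [ 555.3 -276.4] [46.  33.8] 77.2 zmax 0.105
top [377 210  25  18] all 326 [ 554.8 -276.3] [46.  47.8] 77.0 zmax 0.105
top [403 243  25  18] tail 102 [ 463.9 -343.9] [45.1 34.2] 85.6 zmax 0.105
top [403 243  25  18] all 353 [ 464.2 -343.9] [45.1 46.3] 85.8 zmax 0.105
side z4:68 y-24..18 x-21..22 | z20:113 y-17..19 x-21..22 | z45:106 y-20..16 x-23..24 | z60:113 y-22..19 x-17..18 | z85:77 y-22..24 x-19..18 | z97:27 y-23..-14 x-16..16 |
top z4:40 y-28..32 x-30..35 | z20:44 y2..17 x-20..23 | z45:146 y-21..15 x-22..24 | z60:63 y-21..13 x-17..18 | z85:58 y-19..23 x-16..17 | z97:35 y-24..21 x-17..16 |
t 20.6 p [0.352  0.1654 0.2792] F [ 1.  -0.5  1.2] w 0.0941
[-0.9958, 0.5889, -0.0405] [0.0277, 0.0243, -0.2283] mm289 deg83
```

View pics/a7.png

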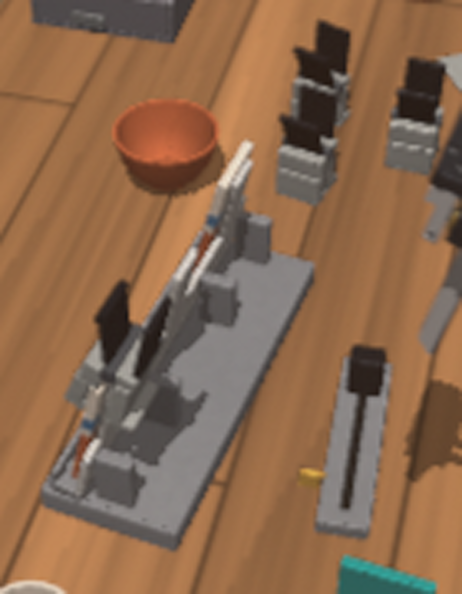

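The first clip is closed over tile and upright, at crop (110,360). The next is the clip at (0.555, -0.276), in the crop at (305,150).

>>> play_rows([
  [[-0.3,0.2,-0.15,0.0033,0.0029,-0.0274,1],[-0.5,0.3,-0.15,0.0067,0.0058,-0.055,1],[-0.99,0.58,-0.04,0.0277,0.0243,-0.231,1],[-0.99,0.58,-0.04,0.0277,0.0243,-0.231,1],[-0.99,0.58,-0.04,0.0277,0.0243,-0.231,1],[-0.99,0.58,-0.04,0.0277,0.0243,-0.231,1],[-0.99,0.58,-0.04,0.0277,0.0243,-0.231,1],[-0.99,0.58,-0.04,0.0277,0.0243,-0.231,1],[-0.99,0.58,-0.04,0.0277,0.0243,-0.231,1],[-0.99,0.58,-0.04,0.0277,0.0243,-0.231,1]],
])

```text
time_s: 21.6
ee_pos: [0.4604, -0.1004, 0.3193]
eef_rot: [3.119, 0.018, 2.697]
force: [-0.4, 0.7, -0.0]
grip_width: 0.094
grip_force: 0.0
```

```bash
python3 - <<'E'
from g import *
r=down(np.radians(166))
plan(([.5553,-.2762,.26],r))
E
```

```text
t 21.6 p [ 0.4604 -0.1004  0.3193] F [-0.4  0.7 -0. ] w 0.094
[-0.6408, -0.4767, 0.2383] [0.0032, 0.0032, -0.0318] mm208 deg12
```

>>> play_rows([
  [[-0.64,-0.477,0.238,0.0032,0.0032,-0.0318,1],[-0.64,-0.477,0.238,0.0032,0.0032,-0.0318,1],[-0.64,-0.477,0.238,0.0032,0.0032,-0.0318,1],[-0.64,-0.477,0.238,0.0032,0.0032,-0.0318,1],[-0.64,-0.477,0.238,0.0032,0.0032,-0.0318,1],[-0.64,-0.477,0.238,0.0032,0.0032,-0.0318,1],[-0.64,-0.477,0.238,0.0032,0.0032,-0.0318,1]],
])

```text
time_s: 22.3
ee_pos: [0.5538, -0.2747, 0.261]
eef_rot: [3.141, 0.002, 2.893]
force: [0.3, 0.8, -0.6]
grip_width: 0.0937
grip_force: 0.0
```

```bash
python3 - <<'E'
from g import *
r=down(np.radians(166))
plan(([.5553,-.2762,.15],r),([.5553,-.2762,.086],r))
E
```

```text
t 22.3 p [ 0.5538 -0.2747  0.261 ] F [ 0.3  0.8 -0.6] w 0.0937
[-0.0063, -0.0046, 0.444] [0.0001, 0.0003, -0.0007] mm111 deg0
[-0.0058, -0.0047, 0.7] [0.0001, 0.0003, -0.0007] mm175 deg0
```

>>> play_rows([
  [[-0.006,-0.005,0.15,0,0,0,1],[-0.006,-0.005,0.3,0,0,0,1],[-0.006,-0.005,0.45,0,0,0,1],[-0.006,-0.005,0.58,0,0,0,1],[-0.006,-0.005,0.7,0,0,0,1],[-0.006,-0.005,0.7,0,0,0,0.4],[-0.006,-0.005,0.7,0,0,0,0.1],[-0.006,-0.005,0.7,0,0,0,-0.1],[-0.006,-0.005,0.7,0,0,0,-0.28],[-0.006,-0.005,0.7,0,0,0,-0.28]],
], grip_force=30)

```text
time_s: 23.3
ee_pos: [0.5556, -0.2768, 0.0867]
eef_rot: [3.142, 0.003, 2.893]
force: [0.1, -0.2, -0.6]
grip_width: 0.0574
grip_force: 0.0
```

>>> play_rows([
  [[0,0,0,0,0,0,-0.28],[0,0,-0.02,0,0,0,-0.35],[0,0,-0.04,0,0,0,-0.45],[0,0,-0.06,0,0,0,-0.49],[0,0,-0.1,0,0,0,-0.49],[0,0,-0.25,0,0,0,-0.49],[0,0,-0.4,0,0,0,-0.49],[0,0,-0.6,0,0,0,-0.49],[0,0,-0.8,0,0,0,-0.49],[0,0,-0.8,0,0,0,-0.49]],
])

```text
time_s: 24.3
ee_pos: [0.5561, -0.2773, 0.294]
eef_rot: [-3.139, 0.013, 2.893]
force: [-0.2, 0.5, -1.9]
grip_width: 0.0241
grip_force: 11.8
```

```bash
python3 - <<'E'
from g import *
o=get_obs(); print(o["grip_force"]);plan((fp('R',-.03,.001,.27),RC))
R=Ro.from_euler('xyz',o["eef_rot"]).as_matrix();p=o["ee_pos"]
for n,dz in(("side",-.0019),("top",.0007)):
    c=snap(n,8); P=cloud(c); P[...,2]+=dz
    L=(P-p)@R; m=(c["z_map"]>0)&(abs(L[...,0])<.035)&(abs(L[...,1])<.06)
    for a in (.04,.05,.06,.07,.08,.09):
        k=m&(L[...,2]>a)&(L[...,2]<a+.01)
        if k.sum()>4: print(n,"%.2f"%a,k.sum(),(np.percentile(L[k][:,1],[2,98])*1e3).round(),(np.percentile(L[k][:,0],[2,98])*1e3).round())
E
```

```text
11.82997427356895
t 24.3 p [ 0.5561 -0.2773  0.294 ] F [-0.2  0.5 -1.9] w 0.0241
[0.2985, 0.5964, 0.0031] [-0.0261, -0.0222, 0.2306] mm167 deg84
side 0.04 106 [-10.  31.] [-20.  24.]
side 0.05 90 [-2. 38.] [-21.  22.]
side 0.06 90 [-1. 45.] [-20.  22.]
side 0.07 79 [-7. 49.] [-20.  23.]
side 0.08 25 [-15.  43.] [11. 23.]
side 0.09 6 [-15.   3.] [12. 22.]
top 0.04 59 [ 5. 27.] [-21.  25.]
top 0.05 11 [13. 37.] [19. 25.]
top 0.06 7 [32. 40.] [20. 23.]
top 0.07 5 [37. 48.] [21. 23.]
top 0.08 6 [-4. 46.] [23. 23.]
```

>>> play_rows([
  [[0.05,0.1,0,-0.0065,-0.0055,0.0577,-0.49],[0.1,0.2,0,-0.0261,-0.0222,0.23,-0.49],[0.2,0.4,0,-0.0261,-0.0222,0.23,-0.49],[0.3,0.6,0,-0.0261,-0.0222,0.23,-0.49],[0.3,0.6,0,-0.0261,-0.0222,0.23,-0.49],[0.3,0.6,0,-0.0261,-0.0222,0.23,-0.49],[0.3,0.6,0,-0.0261,-0.0222,0.23,-0.49],[0.3,0.6,0,-0.0261,-0.0222,0.23,-0.49],[0.3,0.6,0,-0.0261,-0.0222,0.23,-0.49],[0.3,0.6,0,-0.0261,-0.0222,0.23,-0.49]],
])

```text
time_s: 25.4
ee_pos: [0.5185, -0.1126, 0.2836]
eef_rot: [2.946, -0.006, 1.437]
force: [-0.2, 0.0, -1.7]
grip_width: 0.0245
grip_force: 12.3
```

```bash
python3 - <<'E'
from g import *
plan((fp('R',-.017,-.001,.24),RC),(fp('R',-.017,-.001,.18),RC))
E
```

```text
t 25.4 p [ 0.5185 -0.1126  0.2836] F [-0.2  0.  -1.7] w 0.0245
[-0.0145, 0.069, 0.0888] [-0.0022, -0.0008, -0.0005] mm28 deg1
[-0.0157, 0.0722, 0.3288] [-0.0022, -0.0008, -0.0005] mm84 deg1
```

>>> play_rows([
  [[-0.015,0.069,0.05,-0.002,-0.0008,0,-0.49],[-0.015,0.069,0.089,-0.002,-0.0008,0,-0.49],[-0.015,0.07,0.13,-0.002,-0.0008,0,-0.49],[-0.015,0.07,0.17,-0.002,-0.0008,0,-0.49],[-0.0157,0.071,0.21,-0.002,-0.0008,0,-0.49],[-0.0157,0.072,0.25,-0.002,-0.0008,0,-0.49],[-0.0157,0.072,0.29,-0.002,-0.0008,0,-0.49],[-0.0157,0.072,0.329,-0.002,-0.0008,0,-0.49],[-0.0157,0.072,0.329,-0.002,-0.0008,0,-0.49]],
])

```text
time_s: 26.3
ee_pos: [0.552, -0.1205, 0.2067]
eef_rot: [2.933, 0.0, 1.442]
force: [-0.3, 0.0, -1.7]
grip_width: 0.0242
grip_force: 12.1
```

```bash
python3 - <<'E'
from g import *
plan((fp('R',-.017,-.001,.164),RC),(fp('R',-.012,-.001,.164),RC))
E
```

```text
t 26.3 p [ 0.552  -0.1205  0.2067] F [-0.3  0.  -1.7] w 0.0242
[-0.0004, -0.0023, 0.0645] [-0.0001, -0.0001, 0.0004] mm16 deg0
[-0.0004, 0.0177, 0.0645] [-0.0001, -0.0001, 0.0004] mm17 deg0
```

>>> play_rows([
  [[0,-0.002,0.03,0,0,0,-0.49],[0,-0.002,0.064,0,0,0,-0.49],[0,0.008,0.064,0,0,0,-0.49],[0,0.016,0.064,0,0,0,-0.49],[0,0.016,0.064,0,0,0,-0.49]],
])

```text
time_s: 26.8
ee_pos: [0.5595, -0.1217, 0.1945]
eef_rot: [2.93, 0.001, 1.442]
force: [-9.8, 1.6, 10.3]
grip_width: 0.0241
grip_force: 11.9
```

>>> play_rows([
  [[0,-0.002,-0.006,0,0,0,-0.49],[0,0.003,-0.006,0,0,0,-0.42],[0,0.008,-0.006,0,0,0,-0.36],[0,0.014,-0.006,0,0,0,-0.3],[0,0.02,-0.006,0,0,0,-0.24],[0,0.026,-0.006,0,0,0,-0.18],[0,0.03,-0.006,0,0,0,-0.1],[0,0.03,-0.006,0,0,0,0],[0,0.03,-0.006,0,0,0,0.2],[0,0.03,-0.006,0,0,0,0.3]],
])

```text
time_s: 27.8
ee_pos: [0.5664, -0.1225, 0.1965]
eef_rot: [2.931, 0.001, 1.442]
force: [0.5, 0.7, 0.0]
grip_width: 0.0589
grip_force: 0.0
```

>>> play_rows([
  [[0,0,-0.1,0,0,0,0.4],[0,0,-0.25,0,0,0,0.4],[0,0,-0.4,0,0,0,0.5],[0,0,-0.55,0,0,0,0.8],[0.1,-0.5,-0.55,0,0,0,1],[0.1,-0.8,-0.55,0,0,0,1],[0.1,-0.8,-0.55,0,0,0,1],[0.1,-0.8,-0.55,0,0,0,1]],
])

```text
time_s: 28.6
ee_pos: [0.347, -0.0687, 0.2888]
eef_rot: [2.93, 0.001, 1.442]
force: [-0.0, -0.6, 1.8]
grip_width: 0.0938
grip_force: 0.0
```

```bash
python3 clips.py 9 | grep -E " [LR] "; python3 m.py 9 | grep -E "side|top$|track|grip|brass|upr"; python3 - <<'E'
from g import *
a=load("pics/side9.npz")["frame"][110:290,210:350,::-1];b=load("pics/top9.npz")["frame"][160:280,210:350,::-1]
cv2.imwrite("pics/a9.png",np.vstack([cv2.resize(a,(420,540),interpolation=cv2.INTER_CUBIC)]) if 0 else np.hstack([cv2.resize(a,(420,540)),cv2.resize(b,(380,326)).copy() if 0 else np.pad(cv2.resize(b,(380,326)),((0,214),(0,0),(0,0)))]))
for n,dz in(("side",-.0019),("top",.0007)):
    c=load(f"pics/{n}9.npz");P=cloud(c);P[...,2]+=dz;f=c["frame"].astype(int)
    m=(c["z_map"]>0)&(P[...,2]>.004)&(P[...,2]<.025)&(abs(P[...,0]-.48)<.02)&(abs(P[...,1]-.06)<.03)&(f[...,0]-f[...,2]>80)
    q=P[m];print(n,len(q),q.mean(0).round(4),q.min(0).round(4),q.max(0).round(4))
E
```

```text
side L 149 [-0.0239 -0.012   0.0973] [0.0213 0.0311 0.1332]
side R 188 [-0.0234 -0.0191  0.0948] [0.0331 0.0303 0.1332]
top L 117 [-0.0231 -0.0316  0.0964] [0.0235 0.0275 0.132 ]
top R 187 [-0.0229 -0.0315  0.094 ] [0.0336 0.0287 0.1332]
side
 upr (121, array([0.6163, 0.1292, 0.1383]), array([616.5, 115. ]), array([38.7, 45.6]), 85.5)
 upr (37, array([ 0.5955, -0.0072,  0.1347]), array([595.6,  -8.8]), array([38. ,  6.5]), 82.4)
 upr (138, array([ 0.5908, -0.106 ,  0.1388]), array([ 588.7, -117.6]), array([45.8, 62.8]), 76.7)
 track (722, array([0.4518, 0.0388, 0.014 ]), array([457.6,  22. ]), array([ 50. , 170.5]), 3.5)
 grip (80, array([ 0.4549, -0.0276,  0.0524]), array([455.6, -29.6]), array([22.4, 27.1]), 86.6)
 brass (28, array([0.4795, 0.0657, 0.0131]), array([478.9,  64.6]), array([17.9,  7.1]), 1.2) [253.53571429 303.17857143]
top
 upr (85, array([0.6258, 0.0969, 0.1405]), array([626.3,  99.5]), array([60.5, 27.9]), 42.2)
 upr (40, array([ 0.5953, -0.0091,  0.1352]), array([595.3,  -9. ]), array([33.6,  7.4]), 82.6)
 upr (109, array([ 0.6046, -0.1232,  0.1408]), array([ 598. , -122.2]), array([50.5, 59.4]), 11.6)
 track (778, array([0.4517, 0.0266, 0.0142]), array([455.9,  21.5]), array([ 48.4, 169.4]), 3.2)
 grip (76, array([ 0.4552, -0.0308,  0.0539]), array([455.1, -31.9]), array([19.1, 27. ]), 88.9)
 brass (47, array([ 0.4518, -0.0068,  0.0912]), array([ 4.598e+02, -2.000e-01]), array([264.4, 118.7]), 89.8) [260.93617021 290.55319149]
side 25 [0.4784 0.0655 0.0129] [0.4699 0.061  0.0048] [0.4857 0.0681 0.0173]
top 19 [0.4783 0.0639 0.012 ] [0.4694 0.0487 0.0041] [0.4968 0.0793 0.0189]
```

View pics/a9.png

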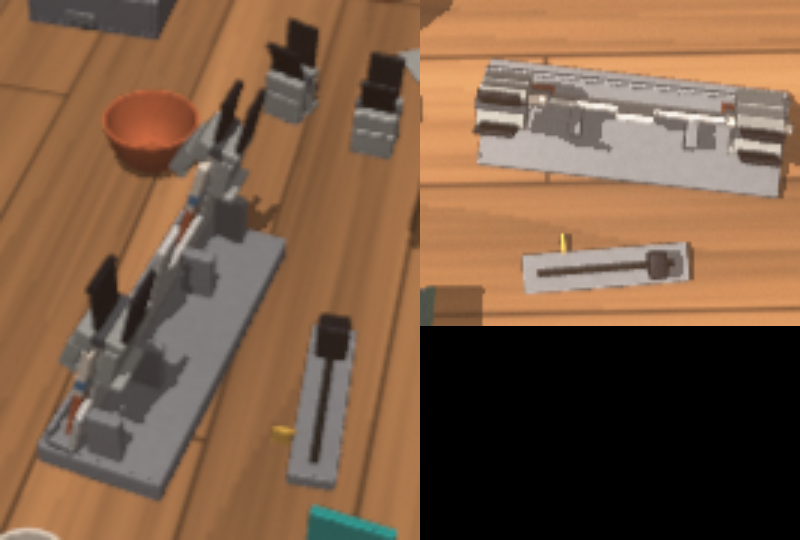

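The left clip is properly shut. The right clip, at left-panel pixel (225,140), looks splayed, so I check its profile against the left one.

```bash
python3 - <<'E'
from g import *
from scipy import ndimage
for k in 'LR':
  for n,dz in(("side",-.0019),("top",.0007)):
    c=load(f"pics/{n}9.npz");P=cloud(c);P[...,2]+=dz
    L=(P-FOOT[k])@np.c_[X,Y,Z]*1e3
    m=(c["z_map"]>0)&(abs(L[...,1])<36)&(abs(L[...,0])<60)
    print(k,n)
    for a in range(40,190,10):
        q=L[m&(L[...,2]>a)&(L[...,2]<a+10)]
        if len(q)>5: print(a,len(q),"x",np.histogram(q[:,0],bins=range(-60,64,6))[0],"y",np.percentile(q[:,1],[2,98]).round())
a=load("pics/side9.npz")["frame"][120:200,255:315,::-1];b=load("pics/top9.npz")["frame"][180:240,310:360,::-1]
cv2.imwrite("pics/a10.png",np.hstack([cv2.resize(a,(420,560),interpolation=cv2.INTER_CUBIC),np.pad(cv2.resize(b,(370,444),interpolation=cv2.INTER_CUBIC),((0,116),(0,0),(0,0)))]))
E
```

```text
L side
40 80 x [ 0  0  0  0 11 11 10  7 13 20  7  1  0  0  0  0  0  0  0  0] y [ 8. 35.]
50 17 x [0 0 0 0 0 0 0 0 2 8 6 1 0 0 0 0 0 0 0 0] y [14. 30.]
60 22 x [ 0  0  0  0  0  0  0  0  1 10  7  4  0  0  0  0  0  0  0  0] y [17. 29.]
70 14 x [0 0 0 0 0 0 0 0 0 7 6 1 0 0 0 0 0 0 0 0] y [17. 29.]
80 96 x [ 0  0  0  0  0 40 21  6  4  8  6  5  5  1  0  0  0  0  0  0] y [-13.  29.]
90 71 x [ 0  0  0  0  0  6 22  4  6  7  7  7  4  8  0  0  0  0  0  0] y [-12.  30.]
100 66 x [ 0  0  0  0  0  0 14  7  7  9 11  7  8  3  0  0  0  0  0  0] y [-6. 30.]
110 48 x [0 0 0 0 0 0 4 9 6 0 6 7 7 9 0 0 0 0 0 0] y [-3. 30.]
120 47 x [ 0  0  0  0  0  0 12  6  7  2  7  8  5  0  0  0  0  0  0  0] y [-5. 30.]
130 182 x [ 0  0  0  0  0  0 22 22 48 54 10 16 10  0  0  0  0  0  0  0] y [-14.  31.]
140 48 x [ 0  0  0  0  0  0 17  0  0  7 24  0  0  0  0  0  0  0  0  0] y [-6. 25.]
150 55 x [ 0  0  0  0  0  0 19  0  0  0 34  2  0  0  0  0  0  0  0  0] y [-8. 25.]
160 54 x [ 0  0  0  0  0  0 18  0  0  0 21 15  0  0  0  0  0  0  0  0] y [-9. 25.]
170 79 x [ 0  0  0  0  0  0 18  0  0  0  1 47 13  0  0  0  0  0  0  0] y 
[... 2530 characters left out ...]
8 x [ 0  0  0  0  0  0  1  2  0  3  5  4  0  0 27  6  0  0  0  0] y [-30.  29.]
110 61 x [ 0  0  0  0  0  0  0  0  0  0 10  2  1 28 20  0  0  0  0  0] y [-29.  26.]
120 59 x [ 0  0  0  0  0  0  0  6  5  1  4  1 20 22  0  0  0  0  0  0] y [-18.  24.]
130 186 x [ 0  0  0  0  0  0 10 40 24  9 30 43 30  0  0  0  0  0  0  0] y [-19.  24.]
140 12 x [0 0 0 0 0 0 2 5 0 0 5 0 0 0 0 0 0 0 0 0] y [-10.  18.]
150 19 x [0 0 0 0 0 0 4 6 0 0 9 0 0 0 0 0 0 0 0 0] y [-14.  19.]
160 10 x [0 0 0 0 0 0 1 8 0 0 1 0 0 0 0 0 0 0 0 0] y [-14.  17.]
170 71 x [ 0  0  0  0  0  0 14  8  0 18 31  0  0  0  0  0  0  0  0  0] y [-16.  19.]
180 27 x [ 0  0  0  0  0  0 22  1  0  1  3  0  0  0  0  0  0  0  0  0] y [-14.  16.]
```

View pics/a10.png

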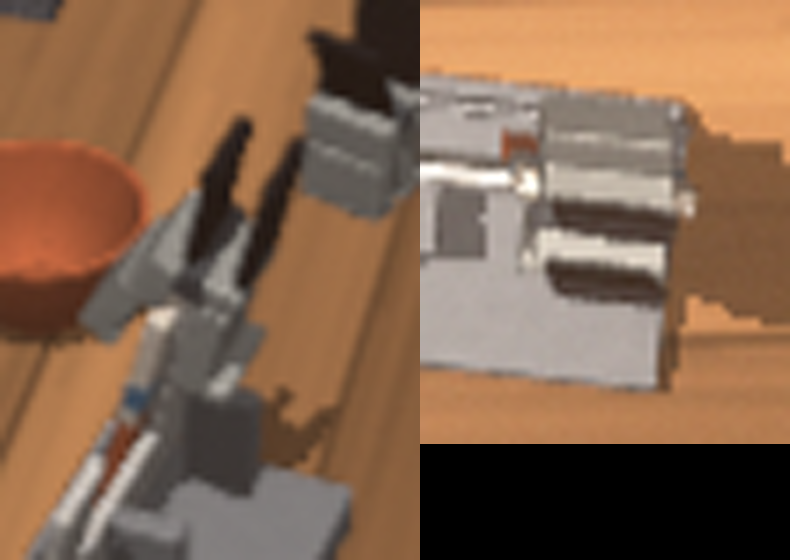

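The right clip's jaw is held about 30 mm apart at the tails: its throat shoulder is riding on the tile's top edge because it sits too deep. I take it again, raise it a few millimetres and let it close.

```bash
python3 - <<'E'
from g import *
plan((fp('R',-.03,-.001,.30),RC),(fp('R',-.007,-.001,.26),RC))
E
```

```text
t 28.7 p [ 0.3448 -0.068   0.2887] F [ 0.8 -1.3  0.5] w 0.0938
[-0.1019, 0.7075, 0.0196] [0.0004, 0.0, 0.0004] mm179 deg0
[-0.1021, 0.7991, 0.1798] [0.0004, 0.0, 0.0004] mm206 deg0
```

>>> play_rows([
  [[-0.1,0.4,-0.05,0,0,0,0.3],[-0.1,0.7,0,0,0,0,0.3],[-0.1,0.7,0.02,0,0,0,0.3],[-0.102,0.78,0.1,0,0,0,0.3],[-0.102,0.8,0.18,0,0,0,0.3],[-0.102,0.8,0.18,0,0,0,0.3],[-0.102,0.8,0.18,0,0,0,0.3]],
])

```text
time_s: 29.4
ee_pos: [0.5487, -0.1208, 0.2876]
eef_rot: [2.931, 0.0, 1.442]
force: [-0.4, 0.1, 0.8]
grip_width: 0.0611
grip_force: 0.0
```

```bash
python3 - <<'E'
from g import *
plan((fp('R',-.007,-.001,.21),RC),(fp('R',-.007,-.001,.164),RC),(fp('R',-.0115,-.001,.164),RC))
E
```

```text
t 29.4 p [ 0.5487 -0.1208  0.2876] F [-0.4  0.1  0.8] w 0.0611
[0.0026, -0.0171, 0.1996] [0.0002, -0.0, 0.0004] mm50 deg0
[0.0025, -0.0173, 0.3836] [0.0002, -0.0, 0.0004] mm96 deg0
[0.0026, -0.0353, 0.3836] [0.0002, -0.0, 0.0004] mm96 deg0
```

>>> play_rows([
  [[0.0025,-0.017,0.1,0,0,0,0.3],[0.0025,-0.017,0.2,0,0,0,0.3],[0.0025,-0.017,0.27,0,0,0,0.3],[0.0025,-0.017,0.34,0,0,0,0.3],[0.0025,-0.017,0.384,0,0,0,0.3],[0.0025,-0.017,0.384,0,0,0,0.1],[0.0025,-0.018,0.384,0,0,0,-0.1],[0.0025,-0.02,0.384,0,0,0,-0.25],[0.0025,-0.022,0.384,0,0,0,-0.3],[0.0025,-0.024,0.384,0,0,0,-0.33]],
])

```text
time_s: 30.4
ee_pos: [0.5631, -0.1222, 0.1927]
eef_rot: [2.93, 0.001, 1.442]
force: [0.4, -0.5, -0.5]
grip_width: 0.0319
grip_force: 0.0
```

>>> play_rows([
  [[0,0,0,0,0,0,-0.36],[0,-0.003,0,0,0,0,-0.4],[0,-0.006,0,0,0,0,-0.44],[0,-0.01,0,0,0,0,-0.49],[0,-0.012,0,0,0,0,-0.49],[0,-0.014,0,0,0,0,-0.49],[0,-0.014,0,0,0,0,-0.49]],
])

```text
time_s: 31.1
ee_pos: [0.5597, -0.1217, 0.1915]
eef_rot: [2.93, 0.001, 1.442]
force: [0.1, -0.3, -1.3]
grip_width: 0.0243
grip_force: 20.3
```

```bash
python3 - <<'E'
from g import *
o=get_obs();p=o["ee_pos"];print((p-FOOT['R'])@np.c_[X,Y,Z],o["force"]@np.c_[X,Y,Z],o["grip_force"])
E
```

```text
[-0.01191802 -0.0010311   0.163621  ] [-0.15771728 -0.25292838 -1.26636688] 20.335929117863998
```

>>> play_rows([
  [[0,0,-0.01,0,0,0,-0.49],[0,0,-0.022,0,0,0,-0.49],[0,0,-0.022,0,0,0,-0.49]],
])

```text
time_s: 31.4
ee_pos: [0.5586, -0.1216, 0.1975]
eef_rot: [2.93, 0.001, 1.442]
force: [0.3, -0.3, -1.4]
grip_width: 0.0242
grip_force: 20.6
```

```bash
python3 - <<'E'
from g import *
o=get_obs();p=o["ee_pos"];print((p-FOOT['R'])@np.c_[X,Y,Z],o["force"]@np.c_[X,Y,Z],o["grip_force"])
c=snap("side",11);P=cloud(c);P[...,2]-=.0019
L=(P-FOOT['R'])@np.c_[X,Y,Z]*1e3
m=(c["z_map"]>0)&(abs(L[...,1])<36)&(abs(L[...,0])<60)
for a in range(70,140,10):
    q=L[m&(L[...,2]>a)&(L[...,2]<a+10)]
    if len(q)>5: print(a,len(q),"x",np.histogram(q[:,0],bins=range(-60,64,6))[0])
E
```

```text
[-0.0117382  -0.00107381  0.1697051 ] [-0.01375071 -0.27841338 -1.45792722] 20.628078695735894
70 22 x [0 0 0 0 0 0 0 0 1 8 9 4 0 0 0 0 0 0 0 0]
80 35 x [0 0 0 0 3 5 2 3 4 9 7 2 0 0 0 0 0 0 0 0]
90 84 x [ 0  0  0  0  6 23 20  5  3  7  6  3  0  7  3  1  0  0  0  0]
100 75 x [ 0  0  0  0  0  0 11  6  5 15 11  3  0  4  5 15  0  0  0  0]
110 66 x [ 0  0  0  0  0  0 12  9  4  1 10  3  2  8 14  3  0  0  0  0]
120 62 x [ 0  0  0  0  0  0  5  6  5  2  3  7  8 20  6  0  0  0  0  0]
130 112 x [ 0  0  0  0  0  3 11 17 27 12 12 12 16  2  0  0  0  0  0  0]
```

>>> play_rows([
  [[0,0.003,0,0,0,0,-0.46],[0,0.007,0,0,0,0,-0.42],[0,0.011,0,0,0,0,-0.36],[0,0.016,0,0,0,0,-0.3],[0,0.021,0,0,0,0,-0.24],[0,0.026,0,0,0,0,-0.18],[0,0.03,0,0,0,0,-0.1],[0,0.03,0,0,0,0,0],[0,0.03,0,0,0,0,0.2],[0,0.03,0,0,0,0,0.3]],
])

```text
time_s: 32.45
ee_pos: [0.5659, -0.1225, 0.1986]
eef_rot: [2.93, 0.001, 1.442]
force: [-0.4, -0.2, 0.2]
grip_width: 0.0592
grip_force: 0.0
```

```bash
cat > pr.py <<'E'
from g import *
import sys
k,tag=sys.argv[1:3]
for n,dz in(("side",-.0019),("top",.0007)):
    c=snap(n,tag);P=cloud(c);P[...,2]+=dz
    L=(P-FOOT[k])@np.c_[X,Y,Z]*1e3
    m=(c["z_map"]>0)&(abs(L[...,1])<36)&(abs(L[...,0])<60)
    print(n)
    for a in range(70,190,10):
        q=L[m&(L[...,2]>a)&(L[...,2]<a+10)]
        if len(q)>5: print(a,len(q),"x",np.histogram(q[:,0],bins=range(-36,46,3))[0])
E
python3 pr.py R 12
```

```text
side
70 18 x [0 0 0 0 0 0 0 0 0 1 4 3 3 4 3 0 0 0 0 0 0 0 0 0 0 0 0]
80 33 x [0 0 4 0 3 4 1 0 2 1 2 6 3 2 2 1 1 0 0 1 0 0 0 0 0 0 0]
90 95 x [ 0  0 10 13 13 10  3  5  3  2  4  6  4  3  3  3  4  4  2  3  0  0  0  0
  0  0  0]
100 60 x [0 0 0 0 0 8 3 3 4 3 4 8 5 4 3 3 3 3 4 2 0 0 0 0 0 0 0]
110 54 x [0 0 0 0 0 7 3 4 3 2 0 2 6 4 4 3 4 4 8 0 0 0 0 0 0 0 0]
120 34 x [0 0 0 0 2 2 3 3 4 3 0 1 2 4 3 3 3 1 0 0 0 0 0 0 0 0 0]
130 117 x [ 0  0  0  0 12  6  6 13 16 12  7  8  5  5  9 10  8  0  0  0  0  0  0  0
  0  0  0]
140 54 x [ 0  0  0  0  9  4  0  0  0  5 12 15  7  1  0  0  0  0  0  0  0  1  0  0
  0  0  0]
150 56 x [ 3  0  0  1  8  3  0  0  0  0  0  1 13  5  1  0  0  0  0  0  5  5  2  3
  0  0  0]
160 74 x [ 3  0  0  1  8  4  0  0  0  0  0  0  2 18  3  0  0  0  0  0  6  4  3  4
  2  0  0]
170 72 x [ 4  0  0  3  9  3  0  0  0  0  0  0  0  7 13  2  2  0  0  0  4  4  3  4
  1  0  0]
180 90 x [ 3  0  0  3 11 11  0  0  0  0  0  0  0  0 10 12  5  0  0  0  7  3  4  4
  3  0  0]
top
90 7 x [0 0 0 0 0 0 0 0 0 0 0 0 0 0 3 1 1 0 0 2 0 0 0 0 0 0 0]
100 8 x [0 0 0 0 0 0 0 0 0 0 0 0 2 3 1 0 0 0 0 2 0 0 0 0 0 0 0]
110 8 x [0 0 0 0 0 0 0 0 0 0 0 0 1 1 3 0 0 0 3 0 0 0 0 0 0 0 0]
120 6 x [0 0 0 0 0 0 0 0 0 0 0 0 0 0 0 1 2 3 0 0 0 0 0 0 0 0 0]
130 12 x [ 0  0  0  0  0  0  0  0  0  0  0  0  0  0  1 10  1  0  0  0  0  0  0  0
  0  0  0]
```

The right clip is now closed like the left one, with the jaw outer face at +23 mm and the tail gap at about 37 mm. I retreat and measure the dimmer.

>>> play_rows([
  [[0,0,-0.1,0,0,0,0.4],[0,0,-0.25,0,0,0,0.4],[0,0,-0.4,0,0,0,0.5],[0,0,-0.55,0,0,0,0.8],[-0.1,-0.5,-0.55,0,0,0,1],[-0.2,-0.8,-0.55,0,0,0,1],[-0.2,-0.8,-0.55,0,0,0,1],[-0.2,-0.8,-0.55,0,0,0,1]],
])

```text
time_s: 33.35
ee_pos: [0.3412, -0.142, 0.2918]
eef_rot: [2.93, 0.001, 1.443]
force: [-0.4, -1.2, 0.8]
grip_width: 0.0937
grip_force: 0.0
```

```bash
python3 pr.py R 13 | head -14; python3 pr.py L 14|head -14; python3 - <<'E'
from g import *
G=np.array([.4552,-.0308])
for n,dz in(("side",-.0019),("top",.0007)):
    c=load(f"pics/{n}13.npz");P=cloud(c);P[...,2]+=dz;f=c["frame"].astype(int)
    sat=f.max(-1)-f.min(-1)
    m=(c["z_map"]>0)&(P[...,2]>.009)&(P[...,2]<.02)&(abs(P[...,0]-.456)<.04)&(abs(P[...,1]-.022)<.12)&(sat<45)
    q=P[m][:,:2];r=cv2.minAreaRect(q.astype(np.float32)*1000);print(n,len(q),r)
    b=(c["z_map"]>0)&(P[...,2]>.006)&(P[...,2]<.02)&(abs(P[...,0]-.48)<.012)&(abs(P[...,1]-.064)<.012)&(f[...,0]-f[...,2]>80)
    bc=cv2.minAreaRect(P[b][:,:2].astype(np.float32)*1000);print(bc,P[b].mean(0))
    w=(c["z_map"]>0)&(P[...,2]>.045)&(P[...,2]<.06)&(abs(P[...,0]-.456)<.03)&(abs(P[...,1]+.03)<.03)
    print(P[w].mean(0),cv2.minAreaRect(P[w][:,:2].astype(np.float32)*1000))
th=np.radians(94)
plan(([.4552,-.031,.12],down(th)),([.4552,-.031,.043],down(th)))
E
```

```text
side
70 22 x [0 0 0 0 0 0 0 0 0 1 3 6 4 5 3 0 0 0 0 0 0 0 0 0 0 0 0]
80 38 x [0 0 6 2 2 2 1 2 1 1 2 4 4 4 3 1 2 0 0 1 0 0 0 0 0 0 0]
90 85 x [ 0  0  7 13 13 11  3  3  3  2  3  5  4  2  2  3  2  4  2  3  0  0  0  0
  0  0  0]
100 60 x [0 0 0 0 0 7 3 3 4 3 4 7 6 4 4 3 3 3 4 2 0 0 0 0 0 0 0]
110 51 x [0 0 0 0 0 7 4 3 4 1 0 1 7 3 3 4 2 4 8 0 0 0 0 0 0 0 0]
120 38 x [0 0 0 0 3 3 4 4 3 4 0 0 3 2 3 3 5 1 0 0 0 0 0 0 0 0 0]
130 120 x [ 0  0  0  1 10  5  6 11 16 13 12 10  4  6  8 11  7  0  0  0  0  0  0  0
  0  0  0]
140 51 x [ 0  0  0  0 10  4  0  2  1  5  7 14  7  1  0  0  0  0  0  0  0  0  0  0
  0  0  0]
150 29 x [ 0  0  0  1  7  2  0  0  0  0  0  0 15  4  0  0  0  0  0  0  0  0  0  0
  0  0  0]
side
70 19 x [0 0 0 0 0 0 0 0 0 0 1 7 5 4 2 0 0 0 0 0 0 0 0 0 0 0 0]
80 97 x [ 0  0 19 16 18  9  3  2  2  3  1  7  3  4  2  1  3  2  1  1  0  0  0  0
  0  0  0]
90 79 x [ 0  0  3  7  3 18  3  3  3  2  2  6  3  3  3  6  4  3  4  3  0  0  0  0
  0  0  0]
100 59 x [ 0  0  0  0  0 12  2  5  3  3  0  7  7  5  2  3  4  3  3  0  0  0  0  0
  0  0  0]
110 48 x [0 0 0 0 0 3 4 3 3 2 0 0 3 3 6 3 5 4 9 0 0 0 
[... 527 characters left out ...]
79304   0.0525576 ] ((455.47137451171875, -30.27750015258789), (27.136775970458984, 20.219999313354492), 1.3688138723373413)
top 762 ((451.6234130859375, 20.87403106689453), (39.650123596191406, 169.16908264160156), 3.2779252529144287)
((477.60736083984375, 63.52668380737305), (3.0211873054504395, 16.6310977935791), 89.14454650878906) [0.47649328 0.06378078 0.01570215]
[ 0.4551665  -0.03085829  0.0534034 ] ((455.0912170410156, -31.817935943603516), (19.0087833404541, 26.87874412536621), 89.29586029052734)
t 33.55 p [ 0.3427 -0.1427  0.293 ] F [ 0.7  0.3 -0.1] w 0.0938
[0.5024, 0.2332, 0.7576] [0.0337, 0.0036, -0.0317] mm235 deg17
[0.5028, 0.1682, 1.0587] [0.0337, 0.0036, -0.0317] mm296 deg17
```

Track yaw is 3.35° and both views give a grip-to-pointer distance along the track of 93.6 mm. I move over the dimmer.

>>> play_rows([
  [[0.3,0.1,0.2,0.0337,0.0036,-0.03,1],[0.5,0.233,0.4,0.0337,0.0036,-0.03,0.5],[0.502,0.233,0.6,0.0337,0.0036,-0.03,0.2],[0.502,0.233,0.758,0.0337,0.0036,-0.03,0.2],[0.502,0.233,0.758,0.0337,0.0036,-0.03,0.2],[0.502,0.233,0.758,0.0337,0.0036,-0.03,0.2]],
])

```text
time_s: 34.15
ee_pos: [0.4545, -0.0284, 0.1138]
eef_rot: [-3.131, -0.004, 1.634]
force: [-0.2, 0.1, 0.8]
grip_width: 0.0584
grip_force: 0.0
```

```bash
python3 - <<'E'
from g import *
r=down(np.radians(93.35))
plan(([.4553,-.031,.07],r),([.4553,-.031,.042],r))
E
```

```text
t 34.15 p [ 0.4545 -0.0284  0.1138] F [-0.2  0.1  0.8] w 0.0584
[-0.0113, 0.0045, 0.175] [-0.0016, -0.0007, 0.0008] mm44 deg1
[-0.0117, 0.0056, 0.287] [-0.0016, -0.0007, 0.0008] mm72 deg1
```

>>> play_rows([
  [[-0.011,0.0045,0.1,-0.0016,-0.0007,0.0008,0.2],[-0.0115,0.005,0.2,-0.0016,-0.0007,0.0008,0.2],[-0.0117,0.0056,0.287,-0.0016,-0.0007,0.0008,0.2],[-0.0117,0.0056,0.287,-0.0016,-0.0007,0.0008,0],[-0.0117,0.0056,0.287,-0.0016,-0.0007,0.0008,-0.2],[-0.0117,0.0056,0.287,-0.0016,-0.0007,0.0008,-0.4],[-0.0117,0.0056,0.287,-0.0016,-0.0007,0.0008,-0.5],[-0.0117,0.0056,0.287,-0.0016,-0.0007,0.0008,-0.6],[-0.0117,0.0056,0.287,-0.0016,-0.0007,0.0008,-0.6]],
], grip_force=12)

```text
time_s: 35.05
ee_pos: [0.4552, -0.0332, 0.0484]
eef_rot: [3.136, 0.002, 1.627]
force: [-13.8, -1.8, 14.4]
grip_width: 0.0277
grip_force: 12.0
```

```bash
python3 - <<'E'
from g import *
o=get_obs();print(o["grip_force"]);t=np.array([-np.sin(np.radians(3.35)),np.cos(np.radians(3.35)),0])
p=o["ee_pos"]; plan((p+t*.0936,None))
E
```

```text
12.04474076628685
t 35.05 p [ 0.4552 -0.0332  0.0484] F [-13.8  -1.8  14.4] w 0.0277
[0.3744, -0.0009, -0.0008] [0.0, 0.0, 0.0] mm94 deg0
```

>>> play_rows([
  [[0,-0.005,-0.02,0,0,0,-0.6],[0.06,-0.005,-0.02,0,0,0,-0.6],[0.14,-0.005,-0.02,0,0,0,-0.6],[0.22,-0.005,-0.02,0,0,0,-0.6],[0.3,-0.005,-0.02,0,0,0,-0.6],[0.35,-0.005,-0.02,0,0,0,-0.6],[0.374,-0.005,-0.02,0,0,0,-0.6],[0.374,-0.005,-0.02,0,0,0,-0.6],[0.374,-0.005,-0.02,0,0,0,-0.6]],
])

```text
time_s: 35.95
ee_pos: [0.4495, 0.0605, 0.0529]
eef_rot: [3.134, 0.002, 1.627]
force: [-6.8, 1.8, 5.5]
grip_width: 0.028
grip_force: 12.0
```

```bash
cat > dim.py <<'E'
from g import *
import sys
for n,dz in(("side",-.0019),("top",.0007)):
    c=snap(n,sys.argv[1]);P=cloud(c);P[...,2]+=dz
    w=(c["z_map"]>0)&(P[...,2]>.045)&(P[...,2]<.06)&(abs(P[...,0]-.452)<.03)&(abs(P[...,1]-.06)<.03)
    if w.sum()<5: print(n,"none");continue
    r=cv2.minAreaRect(P[w][:,:2].astype(np.float32)*1000); b=[477.7,64.6 if n=="side" else 63.5]
    a=np.radians(3.35);print(n,w.sum(),r,"off along track mm",(np.array(r[0])-b)@[-np.sin(a),np.cos(a)])
E
python3 dim.py 15
```

```text
side 132 ((450.70672607421875, 64.03538513183594), (48.13417053222656, 21.28516960144043), 13.29780387878418) off along track mm 1.0137079127222466
top none
```

>>> play_rows([
  [[0,0,0,0,0,0,-0.3],[0,0,0,0,0,0,0],[0,0,0,0,0,0,0.2],[0,0,0,0,0,0,0.2],[0,0,-0.2,0,0,0,0.2],[0,0,-0.4,0,0,0,0.5],[0,0,-0.7,0,0,0,1],[0,-0.4,-0.8,0,0,0,1],[0,-0.6,-0.8,0,0,0,1],[0,-0.6,-0.8,0,0,0,1]],
])

```text
time_s: 37.05
ee_pos: [0.3052, 0.0526, 0.249]
eef_rot: [3.132, 0.002, 1.626]
force: [-0.3, 0.6, 1.0]
grip_width: 0.0924
grip_force: 0.0
```

```bash
python3 dim.py 16; python3 - <<'E'
from g import *
a=load("pics/side16.npz")["frame"][100:300,180:380,::-1];b=load("pics/top16.npz")["frame"][160:280,210:350,::-1]
cv2.imwrite("pics/a16.png",np.hstack([cv2.resize(a,(450,450)),np.pad(cv2.resize(b,(350,300)),((0,150),(0,0),(0,0)))]))
E
```

```text
side 91 ((449.65313720703125, 63.62712860107422), (26.932361602783203, 20.82367706298828), 5.7084832191467285) off along track mm 0.667715709641415
top 78 ((448.783447265625, 62.3912353515625), (19.06868553161621, 27.087520599365234), 88.94788360595703) off along track mm 0.5828751994376283
```

View pics/a16.png

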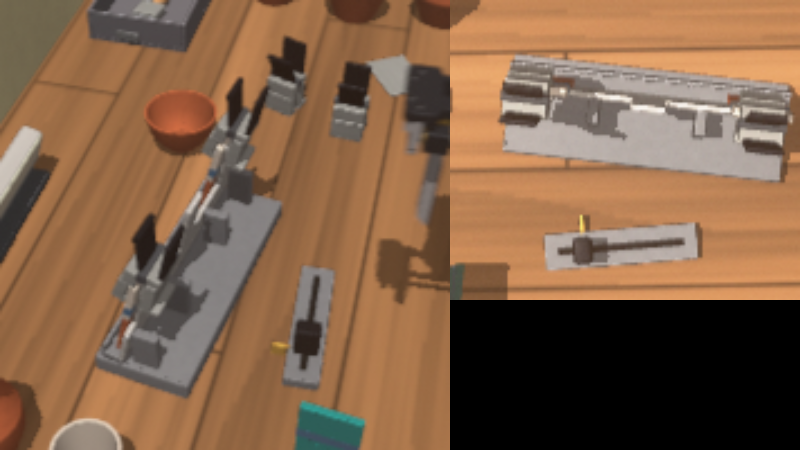

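Both clips are closed on their tiles, at (145,260) and (235,120). The dimmer grip, at (583,249), is level with the pointer to within 0.7 mm in both views, and the arm is clear. I hand in.

```bash
python3 -c "
from station import workorder
print(workorder.hand_in())"
```

```text
the job is handed in; nothing more can be done
None
```

I handed the job in: both tiles are clipped at their uprights, the dimmer grip is within 0.7 mm of the pointer by camera, and the arm was clear; clip forces could not be read, and the hand-in returned no verdict.

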